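# Teach a counting scale the piece weight of six ring blanks

## Task

The counting scale has to learn the piece weight of the new brass ring blanks: pick up the scoop by its wooden handle, tip all six blanks from it into the scale's round dish and lay the scoop back down on the counter, flat on its underside and clear of the scale. Then draw the pin vice (the tall plain hexagon tool; the two shorter ones beside it with a ball on top are punches) up out of the tool block, reach its nose through the small round guard hole in the scale's sloping panel and press the recessed orange key fully down: the job finishes while you still hold the key down with the pin vice in the gripper. The key must not be pressed before all six blanks are in the dish, nothing but the blanks may touch the dish while you hold it, and the two punches, the flux jar and the loupe stay where they are.

Things in the scene. Friction and masses are not known exactly. Their poses are not given: they have to be found in the camera images.
- scale: white counting scale, fixed, 222 (x) x 176 (y) x 84 mm high to the dish's rim. Origin on the counter under the housing's middle; x points away from the operator (the sloping key panel is in front, at -x), z up. The box part is 54 mm high, x = -30 to 110 mm; from there the panel slopes down at 16 degrees to the front edge at x = -114 mm, about 30 mm high
- pan: the scale's round steel dish, fixed, 148 mm across the rim, 124 mm across the floor, 22 mm high, sides leaning outward, floor 4 mm thick. Origin at the centre of its underside, 62 mm above the counter, z up: inner floor at z = +4 mm, rim at z = +22 mm. It lies 40 mm behind the scale's origin
- panel: sloping front panel of the scale, with a grey field (display, four flat keys, all fixed) to the left and a grey service plate with the guard hole near its right end. Origin: centre of the guard hole's mouth; z = outward normal (leans 16 degrees from vertical towards the operator), x up the slope, y to the scale's left
- bore_mouth (a point): centre of the mouth of the guard hole, on the panel's face, axes as the panel: the hole is round, 13 mm in diameter and runs straight in along -z, 16 mm of wall. The rim of the dish comes within about 50 mm of it, 42 mm higher; the plate round the hole is grey
- sample_key (a joint): travel of the recessed orange key at the bottom of the guard hole, m: 0 = out, 0.005 = fully down. It slides along the hole's axis on a spring: 1 N to start, 3.5 N fully down, and comes back when let go
- key_face (a point): centre of the orange key's face (10.4 mm in diameter), 9 mm below the mouth of the guard hole when the key is out, 14 mm when fully down; moves with the key
- scoop: bare-metal scoop with wooden handle, loose, 0.11 to 0.18 kg. Origin: centre of the trough's underside; z up, +x towards the handle, -x towards the open mouth. Trough x -50 to 50 mm, 73 mm wide, level floor 3 mm thick, walls 31 mm high at the back, lower at the mouth, no lip. Handle: bar 14 mm wide (y), 18 mm high (z 20 to 38), x = 66 to 154 mm. Six blanks lie in the trough
- scoop_grip (a point): middle of the scoop's wooden handle, at x = 110, z = 29 mm in the scoop's frame, where it is 14 mm wide; axes as the scoop
- scoop_lip (a point): middle of the front edge of the scoop's floor, over which the blanks slide out (x = -50, z = 3 mm in the scoop's frame); they slide on the metal from about 25 to 38 degrees of tilt, axes as the scoop
- pin_vice: pin vice, the stylus: hexagon steel bar 70 mm long with a brass nose 8.4 mm in diameter, 20 mm long, below; 90 mm in all, 0.055 kg, loose. Origin at the nose's flat end, z along the tool to its back end. Hexagon: flats 10.4 mm apart across y, corners 12 mm apart across x. Stands nose down in any of the block's holes, its shoulder on the block, 70 mm standing out
- tool_block: beech block, fixed, 124 (x) x 46 (y) x 30 mm high, origin at the centre of its underside, z up. Three holes 10.6 mm wide, 24 mm deep, at x = -42, 0 and 42 mm: one holds the pin vice, two hold punches
- punch_a: dapping punch, hexagon steel bar 9 mm thick with a ball on top, 77 mm long, about 53 mm of it standing out of the block. Origin at its lower end, z up. Leave alone
- punch_b: second dapping punch, the same as punch_a. Leave alone
- flux_jar: brown glass jar with a black cap, 47 mm in diameter, 77 mm high, loose, origin at the centre of its underside. Leave alone
- loupe: jeweller's folding loupe lying on the counter, 18 x 60 x 30 mm, loose, origin at its underside. Leave alone
- ring_0: brass ring blank: plain band 22 mm outside, 15.6 mm inside, 8 mm wide, 12 g, loose, lying in the scoop's trough. Origin at the centre of one end face, z along the ring's axis
- ring_1: another brass ring blank, the same as ring_0
- ring_2: another brass ring blank, the same as ring_0
- ring_3: another brass ring blank, the same as ring_0
- ring_4: another brass ring blank, the same as ring_0
- ring_5: another brass ring blank, the same as ring_0

How it is judged (in metres and radians):
On the way, in this order (a step that is already met when the one before it is completed fails the run):
1. all six ring blanks lie in the scale's dish (horizontal distance between each of ring_0, ring_1, ring_2, ring_3, ring_4, ring_5 and pan below 0.072 m and z of ring_0 in the frame of pan between -0.005 and 0.04 m and z of ring_1 in the frame of pan between -0.005 and 0.04 m and z of ring_2 in the frame of pan between -0.005 and 0.04 m and z of ring_3 in the frame of pan between -0.005 and 0.04 m and z of ring_4 in the frame of pan between -0.005 and 0.04 m and z of ring_5 in the frame of pan between -0.005 and 0.04 m), for 0.2 s.
2. the scoop lies let go, flat on the counter (height (world z) of scoop below 0.01 m and angle between scoop's own z axis and vertical below 0.1 rad and contact force between scoop and the fingers below 0.1 N), for 0.2 s.
3. the pin vice is lifted out of the tool block (height (world z) of pin_vice above 0.04 m and contact force between pin_vice and the fingers above 1 N and contact force between pin_vice and tool_block below 0.1 N), for 0.2 s.
At the end, for the whole second after the job is handed in: Six blanks at rest in the dish (within 72 mm of its axis); scoop on the counter (10 mm), level (0.1 rad), off the scale; pin vice gripped, its nose 11.5 mm or more deep in the guard hole at the key (7 mm), pushing over 1.5 N, key 4 mm or more down; dish touched by neither arm nor pin vice (all of step 1 and value of joint sample_key above 0.004 m and z of pin_vice in the frame of bore_mouth below -0.0115 m and distance between pin_vice and key_face below 0.007 m and contact force between pin_vice and panel above 1.5 N and contact force between pin_vice and the fingers above 1 N and contact force between pan and the arm below 0.2 N and contact force between pan and pin_vice below 0.2 N and contact force between scale and scoop below 0.1 N and height (world z) of scoop below 0.01 m and angle between scoop's own z axis and vertical below 0.1 rad and linear speed of each of ring_0, ring_1, ring_2, ring_3, ring_4, ring_5 below 0.03 m/s); the arm keeps its last pose, push and grip.
It fails at once if the key is pressed (more than 2 mm) before all six blanks are in the dish (value of joint sample_key above 0.002 m and not (horizontal distance between each of ring_0, ring_1, ring_2, ring_3, ring_4, ring_5 and pan below 0.072 m and z of ring_0 in the frame of pan between -0.005 and 0.04 m and z of ring_1 in the frame of pan between -0.005 and 0.04 m and z of ring_2 in the frame of pan between -0.005 and 0.04 m and z of ring_3 in the frame of pan between -0.005 and 0.04 m and z of ring_4 in the frame of pan between -0.005 and 0.04 m and z of ring_5 in the frame of pan between -0.005 and 0.04 m)).
It fails at once if a punch is moved more than 30 mm or tilted more than 0.5 rad (distance of punch_a from where it was at the start of the episode above 0.03 m or angle between punch_a's own z axis and vertical above 0.5 rad).
It fails at once if a punch is moved more than 30 mm or tilted more than 0.5 rad (distance of punch_b from where it was at the start of the episode above 0.03 m or angle between punch_b's own z axis and vertical above 0.5 rad).
It fails at once if the flux jar is moved more than 30 mm or tilted more than 0.5 rad (distance of flux_jar from where it was at the start of the episode above 0.03 m or angle between flux_jar's own z axis and vertical above 0.5 rad).
It fails at once if the loupe is moved more than 30 mm (distance of loupe from where it was at the start of the episode above 0.03 m).
It also fails if it takes over 67 s, if anything falls off the work surface, if the arm or the gripper's body presses on something with over 40 N, if the wrist force passes 120 N, or if a joint passes its speed limit or range.

## Robot

A 6-joint arm with a two-finger parallel gripper is mounted at the origin on a cart in front of the work surface, level with it; the furniture and walls round the work are solid. World frame = base frame: x ahead of the robot, y to its left, z up, the work surface at z = 0. Lengths are in m, angles in degrees, forces in N, time in s.
With the tool pointing down it reaches from about 0.3 to 0.775 m from the base axis. Payload 14.6 kg.
Tool frame: the origin (TCP) lies midway between the tips of the shut fingers; the grasp point (between the pads) lies 19 mm behind it; y points along the fingers, z is the direction in which the jaws open and shut, and the axes are right-handed (so a half turn about y gives the same grasp; the last joint's range is limited). The gripper opens to 85 mm and grips with 20 to 120 N. Pads are 22 mm wide; open, the fingers measure 114 mm over their backs; the gripper's body (76 mm by 85 mm) begins 54 mm behind the grasp point. The pads swing forward as they close: fully open they stand 13 mm farther back than shut.
Start: joints at [-3.816, 17.183, 87.147, -0, 75.671, -3.816], TCP at [0.55, -0, 0.194] pointing down, gripper open.
Joint ranges: [-173.82, 173.82], [-45.26, 126.66], [13.44, 144.39], [-59.66, 239.66], [0, 175.72], [-146.38, 146.38]. Speed limits (degrees/s): [127.2, 127.2, 147.25, 180, 180, 180].

## Interface

Orientations are given as a 3x3 rotation matrix whose columns are the frame's x, y, z axes.
In Python, from bench import bot gives the robot as it stands.
- The arm moves only by the tool play_rows, never from a script. Its argument "steps" is text: rows parted by semicolons, each of 4 numbers parted by spaces: the shift along the tool's x, y, z scaled (see below), then the turn about the tool's y scaled (see below). In form: tx ty tz spin; .... A call has 1 to 5 rows; each row shifts and turns the pose as measured when the row begins, along the tool's axes as they then stand; what a row does not reach is not made up. The controller multiplies each number of a shift by 0.2 m and each number of a turn by 4 degrees. A row lasts 1/12 s, in which the tool goes at most 41.7 mm and 7.16 degrees, less where a joint would pass 70% of its speed; a pose out of reach is approached as far as the arm can. A call with a number of a shift or a turn outside -1 to 1 is refused whole. A call with a gripper value outside its range is refused whole. "fingers" is the opening, from 0 (shut) to 1 (fully open), set as the call begins (left out, the last holds). The fingers move at their own pace and stop on an object; "grip_force" is the grip in N (left out, the last holds). Time passes only in rows, so rows that do not move let the fingers close. It gives the time, the measured TCP pose, the force and the opening at its end, in the units of the state.
- bot.get_obs(): the state, without advancing time (a new reading comes with each control period).
- bot.read_camera(name): name is "scene" or "side" or "wrist"; returns (picture, depth): 384x512x3 uint8, red, green, blue; 384x512 float32, m along the optical axis (not along the pixel's ray), 0 where there is no reading.
- bot.camera_info(name): a dict with "fx", "fy", "cx", "cy" (pixels), "dist_coeffs" ([k1, k2, p1, p2, k3] as OpenCV has them; the pictures are not rectified), "eye" and "rotation" of the camera in the world. Camera axes: x right, y down, z forward; pixel columns grow to the right and rows downward; lengths in m; the calibration is good to about 2 mm. A picture is of the moment at which its call begins: read the wrist's pose just before it. camera_info takes no time and is no camera call; for the wrist camera it gives the pose at the moment of the call.
- bot.job_done(): hands the job in, once; it reports no verdict.
Trained networks look in the newest picture that a camera, given by its name, has taken for a name from the list of things; names that differ only in an ending like _2 or _b are one class to them, and where a whole thing is asked for, a point or a joint stands for the part that bears it (a point fixed in the world has none). Each returns a list of dicts, best first, with "score" (0 to 1); they miss things now and then, are a little off and sometimes report something else, mostly with a low value. They report only what shows in the picture. A call takes as long as a camera call.
- bot.look_for(query, camera): "pixel" ([column, row] in pixels, amid what is visible of it).
- bot.landmark_of(query, camera): "pixel" ([column, row] in pixels: a listed point, or the origin of a listed thing).
The state is a dict: "time": time; "qpos": joint angles; "joint_velocities": joint speeds; "joint_torque": joint torques, N m; "ee_pos": TCP position; "tool_rot": TCP orientation; "force": force on the tool from outside, world axes, zero at the start; "ft_torque": the same for the moment, N m; "opening": finger opening in m.
Only numpy, scipy, OpenCV 4.12 (cv2) and the standard library are available. Lean on these libraries where they do the work, as an engineer would, in place of code of your own. Each camera call takes 0.05 s, during which the arm holds its last target.

## Working session

There is one attempt and no reset: what is moved stays moved. The work goes in short steps, Python scripts to look and compute and a tool call to move; the robot and the scene stay as the last step left them, time stands still between calls to the robot, and variables do not carry over. Pictures are saved under pics/ and viewed, and the job is handed in when it is done.

Besides the shell and the picture viewer there is one more tool, called by a JSON object that holds its "api" and its "payload", one argument or row to a line. play_rows: Moves the arm, as the interface text tells. Its arguments: {"type":"object","properties":{"steps":{"type":"string"},"fingers":{"type":"number"},"grip_force":{"type":"number"}},"required":["steps"]}

```bash
ls; mkdir -p pics; cat > h.py <<'E'
import numpy as np, cv2
from bench import bot
def cam(n,save=None):
    o=bot.get_obs(); ci=bot.camera_info(n); p,d=bot.read_camera(n)
    if save: cv2.imwrite('pics/'+save,p[:,:,::-1])
    return p,d,ci
def K(ci): return np.array([[ci['fx'],0,ci['cx']],[0,ci['fy'],ci['cy']],[0,0,1.]])
def ray(ci,px):
    u=cv2.undistortPoints(np.array([[px]],float),K(ci),np.array(ci['dist_coeffs'],float))[0,0]
    return np.array([u[0],u[1],1.])
def pt(ci,px,depth):
    return np.array(ci['eye'])+np.array(ci['rotation'])@(ray(ci,px)*depth)
def atz(ci,px,z):
    r=np.array(ci['rotation'])@ray(ci,px); e=np.array(ci['eye']); return e+r*(z-e[2])/r[2]
def cloud(ci,d):
    h,w=d.shape; uv=np.stack(np.meshgrid(np.arange(w),np.arange(h)),-1).reshape(-1,1,2).astype(float)
    u=cv2.undistortPoints(uv,K(ci),np.array(ci['dist_coeffs'],float)).reshape(h,w,2)
    r=np.dstack([u,np.ones((h,w))])*d[:,:,None]
    return r@np.array(ci['rotation']).T+np.array(ci['eye'])
def proj(ci,P):
    R=np.array(ci['rotation']);c=(np.atleast_2d(P)-np.array(ci['eye']))@R
    return cv2.projectPoints(c,np.zeros(3),np.zeros(3),K(ci),np.array(ci['dist_coeffs'],float))[0][:,0]
def st():
    o=bot.get_obs(); print('t',round(o['time'],2),'tcp',np.round(o['ee_pos'],4),'F',np.round(o['force'],1),'open',round(o['opening'],4)); return o
E
python3 - <<'E'
from h import *
np.set_printoptions(precision=4,suppress=True)
o=st();print(np.array(o['tool_rot']),o['qpos'])
for n in ['scene','side','wrist']:
    p,d,ci=cam(n,n+'0.png');print(n,ci['eye'],np.array(ci['rotation']).round(3).tolist(),ci['fx'],ci['dist_coeffs'])
    np.save('/tmp/%s.npy'%n,d)
    for q in ['bore_mouth','scoop_grip','scoop_lip','scoop','pin_vice','tool_block','pan','scale','flux_jar','loupe','punch_a']:
        r=bot.landmark_of(q,n)[:2]
        for a in r:
            x=[int(round(v)) for v in a['pixel']]
            dd=d[min(max(x[1],0),383),min(max(x[0],0),511)]
            print(q,x,round(a['score'],2),pt(ci,a['pixel'],dd))
E
```

```text
pics
t 0.0 tcp [0.5497 0.     0.1938] F [0.1 0.5 0.3] open 0.0856
[[-0.     -0.0013  1.    ]
 [-1.      0.0001 -0.    ]
 [-0.0001 -1.     -0.0013]] [-3.817  17.2198 87.182   0.     75.6713 -3.8168]
scene [-0.0387 -0.7991  0.9206] [[0.878, -0.29, 0.382], [-0.479, -0.551, 0.683], [0.012, -0.783, -0.622]] 497.8358949634698 [0.0432 0.     0.     0.     0.    ]
bore_mouth [233, 185] 0.64 [0.4774 0.2175 0.0395]
scoop_grip [288, 250] 0.93 [ 0.4813 -0.0747  0.0318]
scoop_lip [250, 221] 0.58 [0.4666 0.0958 0.0016]
scoop [261, 234] 0.9 [0.4656 0.0329 0.0041]
pin_vice [311, 295] 0.73 [ 0.4514 -0.2203  0.0306]
pin_vice [253, 217] 0.23 [ 0.4846  0.1069 -0.002 ]
tool_block [326, 291] 0.61 [ 0.3418 -0.3857  0.2787]
tool_block [313, 295] 0.6 [ 0.3418 -0.3561  0.2369]
pan [255, 156] 0.88 [0.5841 0.281  0.0681]
scale [246, 178] 0.89 [0.519  0.2144 0.0523]
flux_jar [212, 149] 0.77 [0.5132 0.4383 0.0208]
flux_jar [310, 296] 0.61 [ 0.4449 -0.2242  0.0339]
loupe [215, 216] 0.45 [0.3863 0.1503 0.011 ]
punch_a [311, 294] 0.56 [ 0.4536 -0.2163  0.0307]
side [-0.3786  0.7535  1.2355] [[-0.579, -0.596, 0.557],
[... 542 characters left out ...]
t [0.551  0.0787 0.3744] [[1.0, -0.0, 0.0], [-0.0, -0.952, -0.308], [0.0, 0.308, -0.952]] 305.05632344731157 [-0.0657  0.      0.      0.      0.    ]
bore_mouth [203, 155] 0.21 [0.4938 0.0068 0.0045]
scoop_grip [196, 220] 0.63 [0.551  0.0787 0.3744]
scoop_grip [217, 301] 0.55 [ 0.5076 -0.1882  0.0302]
scoop_lip [186, 81] 0.7 [0.477  0.0937 0.0003]
scoop [191, 124] 0.77 [0.4811 0.0442 0.0037]
pin_vice [215, 302] 0.87 [ 0.5052 -0.19    0.0301]
tool_block [215, 295] 0.87 [ 0.5052 -0.1772  0.0305]
tool_block [192, 122] 0.24 [0.483  0.0474 0.0038]
flux_jar [214, 301] 0.42 [ 0.5037 -0.1864  0.0311]
punch_a [187, 301] 0.72 [ 0.4669 -0.1885  0.03  ]
punch_a [248, 296] 0.63 [ 0.55   -0.1792  0.0298]
```

```bash
python3 - <<'E'
import cv2
for n in ['scene0','side0','wrist0']:
    i=cv2.imread('pics/%s.png'%n); 
    if n!='wrist0': i=i[100:340,120:420]; i=cv2.resize(i,None,fx=2.5,fy=2.5,interpolation=cv2.INTER_CUBIC)
    cv2.imwrite('pics/%s_v.png'%n,i)
E
```

```text
(no output)
```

View pics/scene0_v.png

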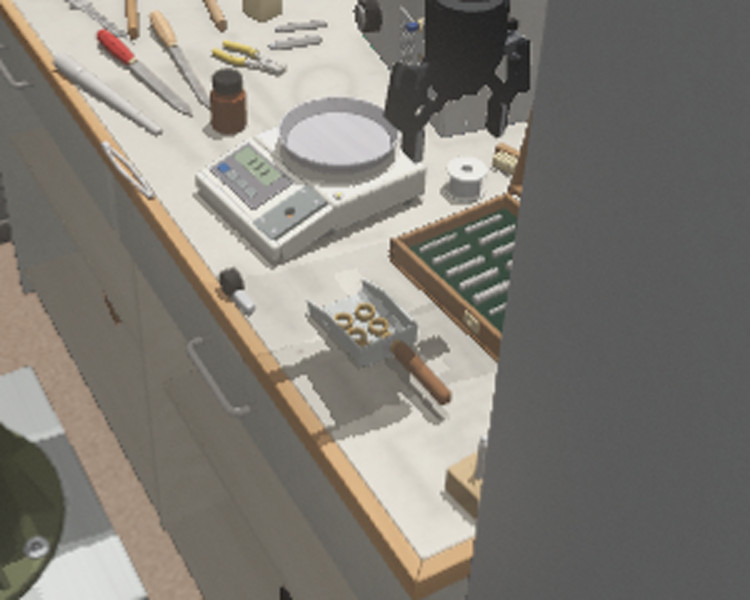

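View pics/side0_v.png

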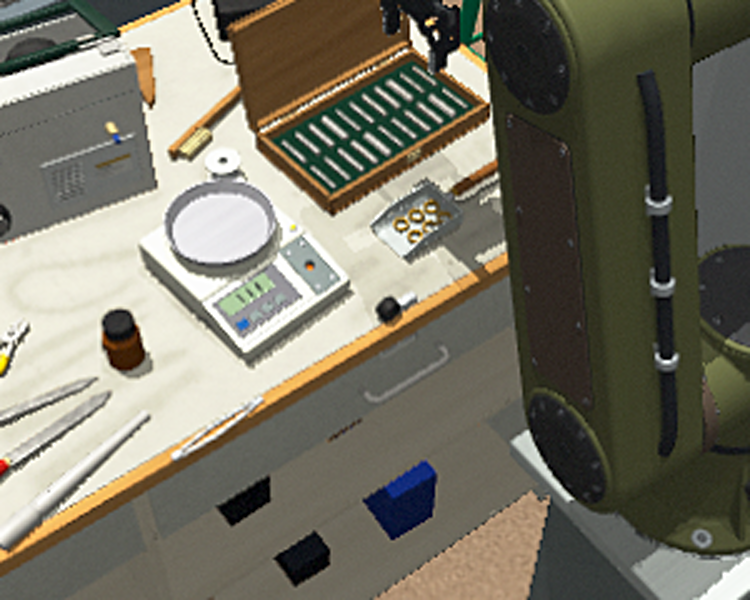

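View pics/wrist0_v.png

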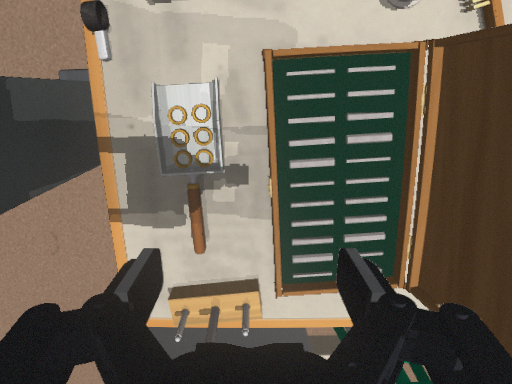

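```bash
python3 - <<'E'
from h import *
np.set_printoptions(precision=4,suppress=True)
d=np.load('/tmp/wrist.npy'); ci=bot.camera_info('wrist'); C=cloud(ci,d)
img=cv2.imread('pics/wrist0.png')
for px in [(196,220),(195,190),(199,250)]: print(px,d[px[1],px[0]],C[px[1],px[0]],atz(ci,px,.038))
for px in [(153,84),(218,80),(164,172),(224,170),(186,81)]: print('trough',px,C[px[1],px[0]])
# brown handle mask
hsv=cv2.cvtColor(img,cv2.COLOR_BGR2HSV); m=(hsv[...,0]<12)&(hsv[...,1]>110)&(hsv[...,2]>50); m[:175]=0;m[262:]=0;m[:,:180]=0;m[:,215:]=0
ys,xs=np.nonzero(m);print(len(xs),xs.min(),xs.max(),ys.min(),ys.max())
P=np.array([atz(ci,(x,y),.036) for x,y in zip(xs,ys)])
c=P.mean(0);u,s,v=np.linalg.svd(P[:,:2]-c[:2]);print('handle centre',c,'dir',v[0],np.degrees(np.arctan2(v[0][0],v[0][1])),'ext',((P[:,:2]-c[:2])@v[0]).min(),((P[:,:2]-c[:2])@v[0]).max())
for a,b in [(285,200),(330,60),(420,60),(450,150),(440,290),(280,290),(348,170)]: print('case',(a,b),C[b,a])
ds=np.load('/tmp/side.npy'); cs=bot.camera_info('side'); S=cloud(cs,ds)
m=(S[...,2]>.0815)&(S[...,2]<.088)&(S[...,0]>.48)&(S[...,0]<.7)&(S[...,1]>.18)&(S[...,1]<.4)
Q=S[m]; 
def fit(Q): 
    A=np.c_[2*Q[:,:2],np.ones(len(Q))];x=np.linalg.lstsq(A,(Q[:,:2]**2).sum(1),rcond=None)[0];return x[:2],np.sqrt(x[2]+x[:2]@x[:2])
print('rim',len(Q),fit(Q))
m=(S[...,2]>.062)&(S[...,2]<.07)&(S[...,0]>.48)&(S[...,0]<.7)&(S[...,1]>.18)&(S[...,1]<.4)
print('floor',m.sum(),S[m].mean(0))
E
```

```text
(196, 220) 0.0 [0.551  0.0787 0.3744] [ 0.4874 -0.065   0.038 ]
(195, 190) 0.35201538 [ 0.4884 -0.0272  0.0387] [ 0.4883 -0.0274  0.038 ]
(199, 250) 0.37519974 [ 0.4891 -0.1046  0.0394] [ 0.4888 -0.1054  0.038 ]
trough (153, 84) [0.4439 0.0905 0.0188]
trough (218, 80) [ 0.5148  0.0948 -0.0006]
trough (164, 172) [ 0.4502 -0.009   0.0253]
trough (224, 170) [ 0.5194 -0.0125  0.0016]
trough (186, 81) [0.4774 0.094  0.0002]
25 188 204 190 245
handle centre [ 0.4862 -0.0502  0.036 ] dir [ 0.1131 -0.9936] 173.50801266168963 ext -0.022278006596514174 0.0499497797665806
case (285, 200) [ 0.595  -0.0455  0.0213]
case (330, 60) [0.6385 0.115  0.0219]
case (420, 60) [0.7314 0.1159 0.0359]
case (450, 150) [0.7635 0.025  0.0634]
case (440, 290) [ 0.7778 -0.1396  0.0773]
case (280, 290) [ 0.5913 -0.1644  0.0376]
case (348, 170) [ 0.6694 -0.0075  0.0213]
rim 60 (array([0.5834, 0.2879]), np.float64(0.07165913640380155))
floor 698 [0.5901 0.2845 0.065 ]
```

```bash
python3 - <<'E'
import cv2
i=cv2.imread('pics/wrist0.png')[70:340,130:280]; cv2.imwrite('pics/w0z.png',cv2.resize(i,(450,810))[:, :][0:600]); 
i=cv2.imread('pics/wrist0.png')[170:340,130:280]; cv2.imwrite('pics/w0z.png',cv2.resize(i,None,fx=3.5,fy=3.5,interpolation=cv2.INTER_CUBIC))
E
```

```text
(no output)
```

View pics/w0z.png

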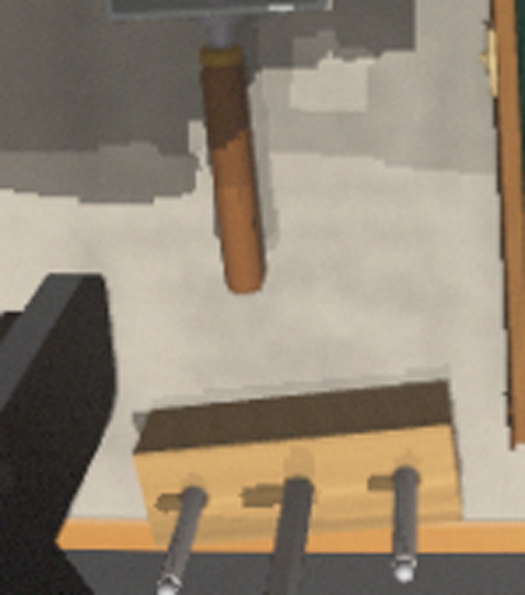

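{"api": "play_rows", "payload": {
  "steps": "0.138 0.1 -0.102 -0.75; 0.138 0.1 -0.102 0; 0.138 0.1 -0.102 0; 0 0.1 0 0; 0 0 0 0",
  "fingers": 1
}}

```text
time: 2.22
ee_pos: [0.4903, -0.0872, 0.1126]
tool_rot: [[0.058, 0.004, 0.998], [-0.998, -0.0, 0.058], [0.0, -1.0, 0.004]]
force: [1.0, -0.1, -0.7]
opening: 0.0855
```

```bash
python3 - <<'E'
from h import *
np.set_printoptions(precision=4,suppress=True)
p,d,ci=cam('wrist','w1.png');C=cloud(ci,d)
for q in ['scoop_grip','scoop_lip']:
    for a in bot.landmark_of(q,'wrist')[:2]: print(q,a['score'],a['pixel'],atz(ci,a['pixel'],.038),atz(ci,a['pixel'],.003))
print(proj(ci,[[.488,-.066,.038]]))
E
```

```text
scoop_grip 0.74 [242.7, 164.6] [ 0.4849 -0.0664  0.038 ] [ 0.4848 -0.0743  0.003 ]
scoop_lip 0.36 [245.9, 31.6] [0.482  0.0375 0.038 ] [0.4814 0.0438 0.003 ]
[[246.3146 164.3872]]
```

View pics/w1.png

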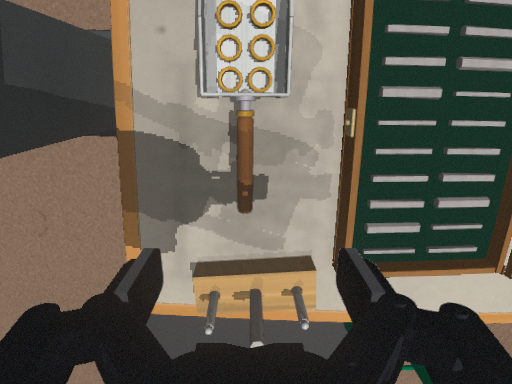

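{"api": "play_rows", "payload": {
  "steps": "-0.02 0.16 -0.015 0; 0 0.18 0 0; 0 0.16 0 0; 0 0 0 0"
}}

```text
time: 2.7
ee_pos: [0.498, -0.0812, 0.0211]
tool_rot: [[0.063, 0.024, 0.998], [-0.998, -0.005, 0.064], [0.006, -1.0, 0.024]]
force: [-0.7, 0.3, -1.3]
opening: 0.0857
```

{"api": "play_rows", "payload": {
  "steps": "0 0 0 0; 0 0 0 0; 0 0 0 0; 0 0 0 0; 0 0 0 0",
  "fingers": 0,
  "grip_force": 100
}}

```text
time: 3.12
ee_pos: [0.5031, -0.0805, 0.0294]
tool_rot: [[0.066, 0.033, 0.997], [-0.998, -0.007, 0.066], [0.009, -0.999, 0.033]]
force: [-0.2, -0.2, 0.4]
opening: 0.0251
```

```bash
python3 - <<'E'
from h import *
np.set_printoptions(precision=4,suppress=True)
o=st();print(o['joint_velocities'],o['qpos'],o['joint_torque'],np.array(o['tool_rot']))
p,d,ci=cam('wrist','w2.png');p,d,ci=cam('side','s2.png')
o=st()
print(o['joint_velocities'])
E
```

```text
t 3.12 tcp [ 0.5031 -0.0805  0.0294] F [-0.2 -0.2  0.4] open 0.0251
[ 0.1203 -1.3967 -0.7811 -0.013   0.7622 -0.0473] [-13.2446  22.8814 103.9682   0.0871  51.1964 -17.1003] [  0.068  -52.0951 -28.525    0.0053  -0.09     0.0013] [[ 0.0662  0.0335  0.9972]
 [-0.9978 -0.0067  0.0664]
 [ 0.0089 -0.9994  0.0329]]
t 3.22 tcp [ 0.5029 -0.0805  0.029 ] F [ 0.3  1.  -0.5] open 0.0099
[-0.1293  0.7289  0.5357  0.0863 -0.3402 -0.0224]
```

View pics/w2.png

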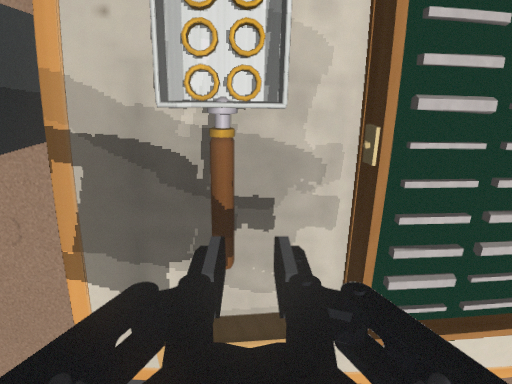

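View pics/s2.png

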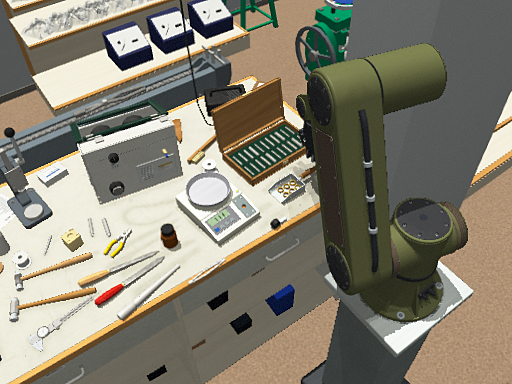

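{"api": "play_rows", "payload": {
  "steps": "0 -0.16 0 0; 0 -0.18 0 0; 0 -0.1 0 0; 0 0 0 0; 0 0 0 0",
  "fingers": 1
}}

```text
time: 3.63
ee_pos: [0.4991, -0.08, 0.1213]
tool_rot: [[0.065, 0.032, 0.997], [-0.998, -0.006, 0.066], [0.008, -0.999, 0.031]]
force: [0.3, -0.1, -0.6]
opening: 0.0699
```

```bash
python3 - <<'E'
from h import *
np.set_printoptions(precision=4,suppress=True)
p,d,ci=cam('wrist','w3.png')
for q in ['scoop_grip','scoop_lip']:
    for a in bot.landmark_of(q,'wrist')[:1]: print(q,a['score'],a['pixel'],atz(ci,a['pixel'],.038),atz(ci,a['pixel'],.003))
E
```

```text
scoop_grip 0.66 [231.3, 167.8] [ 0.486  -0.0652  0.038 ] [ 0.4855 -0.0738  0.003 ]
```

View pics/w3.png

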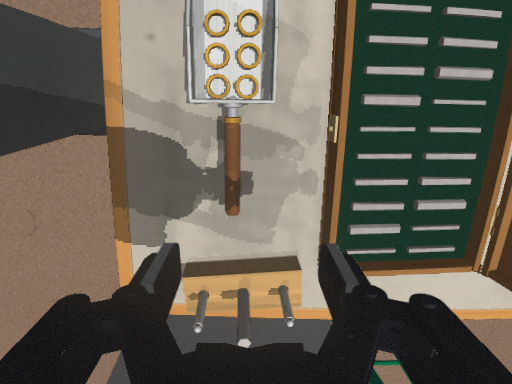

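{"api": "play_rows", "payload": {
  "steps": "0.01 0 -0.08 0; 0 0.1 0 0; 0 0.1 0 0; 0 0.1 0 0; 0 0 0 0"
}}

```text
time: 4.2
ee_pos: [0.4817, -0.0829, 0.053]
tool_rot: [[0.065, 0.024, 0.998], [-0.998, -0.004, 0.066], [0.006, -1.0, 0.023]]
force: [-0.2, -0.2, -0.6]
opening: 0.0857
```

{"api": "play_rows", "payload": {
  "steps": "0 0.05 0.02 0; 0 0.05 0 0; 0 0.05 0 0; 0 0.02 0 0; 0 0 0 0"
}}

```text
time: 4.62
ee_pos: [0.4853, -0.0826, 0.016]
tool_rot: [[0.066, 0.019, 0.998], [-0.998, -0.003, 0.066], [0.004, -1.0, 0.019]]
force: [0.4, 0.0, -0.1]
opening: 0.0852
```

{"api": "play_rows", "payload": {
  "steps": "0 0.02 0 0; 0 0 0 0"
}}

```text
time: 4.78
ee_pos: [0.4854, -0.0826, 0.0121]
tool_rot: [[0.066, 0.019, 0.998], [-0.998, -0.003, 0.066], [0.004, -1.0, 0.019]]
force: [0.1, -0.6, -0.1]
opening: 0.0853
```

{"api": "play_rows", "payload": {
  "steps": "0 0 0 0; 0 0 0 0; 0 0 0 0; 0 0 0 0; 0 0 0 0",
  "fingers": 0,
  "grip_force": 100
}}

```text
time: 5.2
ee_pos: [0.4863, -0.0829, 0.0136]
tool_rot: [[0.065, 0.022, 0.998], [-0.998, -0.004, 0.066], [0.005, -1.0, 0.021]]
force: [0.2, -0.5, -0.9]
opening: 0.0255
```

{"api": "play_rows", "payload": {
  "steps": "0 0 0 0; 0 0 0 0; 0 0 0 0"
}}

```text
time: 5.45
ee_pos: [0.4864, -0.0829, 0.0139]
tool_rot: [[0.066, 0.022, 0.998], [-0.998, -0.004, 0.066], [0.005, -1.0, 0.022]]
force: [-0.0, 0.3, 0.3]
opening: -0.0003
```

```bash
python3 - <<'E'
from h import *
np.set_printoptions(precision=4,suppress=True)
p,d,ci=cam('wrist','w4.png');p,d,ci=cam('scene')
cv2.imwrite('pics/c4.png',cv2.resize(p[150:340,200:420,::-1],None,fx=3,fy=3))
E
```

```text
(no output)
```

View pics/w4.png

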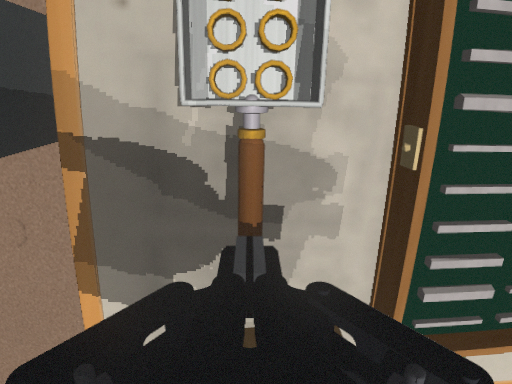

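View pics/c4.png

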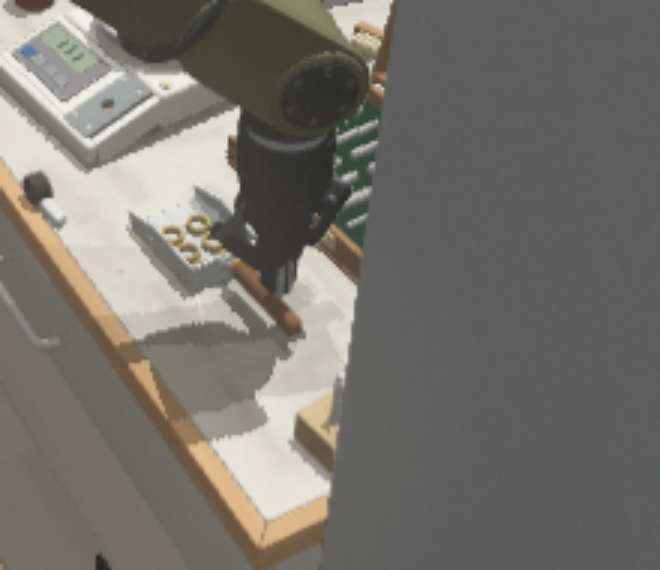

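```bash
python3 - <<'E'
from h import *
np.set_printoptions(precision=4,suppress=True)
o=st()
p,d,ci=cam('wrist');C=cloud(ci,d)
print(ci['eye'],'eye-tcp',np.array(ci['eye'])-o['ee_pos'])
for r in range(120,262,6): print(r,[ (C[r,c].round(3).tolist()) for c in (242,246,254,258)])
p,d,ci=cam('scene');C=cloud(ci,d)
# tip approx crop (280,290)/3+ (200,150)
for r in range(228,256,3): print(r,[ (c,C[r,c].round(3).tolist()) for c in (286,290,294,298)])
E
```

```text
t 5.55 tcp [ 0.4864 -0.0829  0.0139] F [-0.   0.1  0.8] open -0.0
[ 0.4783 -0.0036  0.1934] eye-tcp [-0.0081  0.0793  0.1796]
120 [[0.479, -0.02, 0.001], [0.481, -0.018, 0.028], [0.485, -0.017, 0.03], [0.488, -0.017, 0.028]]
126 [[0.479, -0.024, 0.001], [0.481, -0.021, 0.028], [0.486, -0.02, 0.03], [0.488, -0.02, 0.028]]
132 [[0.479, -0.023, 0.035], [0.481, -0.023, 0.036], [0.485, -0.023, 0.036], [0.488, -0.022, 0.036]]
138 [[0.48, -0.026, 0.035], [0.482, -0.026, 0.036], [0.486, -0.026, 0.036], [0.488, -0.026, 0.036]]
144 [[0.48, -0.029, 0.037], [0.482, -0.029, 0.037], [0.486, -0.028, 0.038], [0.488, -0.028, 0.037]]
150 [[0.48, -0.032, 0.037], [0.482, -0.032, 0.039], [0.486, -0.031, 0.039], [0.488, -0.031, 0.038]]
156 [[0.48, -0.035, 0.037], [0.482, -0.035, 0.038], [0.486, -0.035, 0.038], [0.488, -0.035, 0.038]]
162 [[0.48, -0.038, 0.038], [0.482, -0.038, 0.038], [0.486, -0.038, 0.039], [0.489, -0.038, 0.039]]
168 [[0.48, -0.042, 0.037], [0.483, -0.041, 0.039], [0.487, -0.041, 0.039], [0.489, -0.041, 0.039]]
174 [[0.481, -0.045, 0.037], [0.483, -0.045, 0.037], [0.487, -0.044, 0.038],
[... 2013 characters left out ...]
 [0.483, -0.095, 0.083]), (298, [0.497, -0.092, 0.074])]
243 [(286, [0.489, -0.054, 0.035]), (290, [0.473, -0.093, 0.076]), (294, [0.483, -0.096, 0.074]), (298, [0.537, -0.04, 0.001])]
246 [(286, [0.482, -0.065, 0.037]), (290, [0.475, -0.091, 0.063]), (294, [0.485, -0.094, 0.061]), (298, [0.53, -0.051, 0.003])]
249 [(286, [0.482, -0.065, 0.026]), (290, [0.483, -0.081, 0.04]), (294, [0.514, -0.056, 0.003]), (298, [0.526, -0.057, -0.001])]
252 [(286, [0.491, -0.054, 0.001]), (290, [0.481, -0.085, 0.035]), (294, [0.487, -0.093, 0.038]), (298, [0.519, -0.068, 0.001])]
255 [(286, [0.487, -0.061, -0.001]), (290, [0.482, -0.085, 0.023]), (294, [0.484, -0.099, 0.034]), (298, [0.492, -0.104, 0.035])]
```

{"api": "play_rows", "payload": {
  "steps": "0 0 0 0; 0 0 0 0; 0 0 0 0; 0 0 0 0; 0 0 0 0",
  "fingers": 1
}}

```text
time: 6.07
ee_pos: [0.4864, -0.0829, 0.0138]
tool_rot: [[0.066, 0.022, 0.998], [-0.998, -0.004, 0.066], [0.005, -1.0, 0.022]]
force: [-0.5, 0.7, -0.3]
opening: 0.0607
```

```bash
python3 - <<'E'
from h import *
np.set_printoptions(precision=4,suppress=True)
o=st()
p,d,ci=cam('wrist','w5.png');C=cloud(ci,d)
m=(C[...,2]>.02)&(np.abs(C[...,1]+.08)<.03)&(d>0)&(np.abs(C[...,0]-.487)>.02)&(C[...,2]<.09)
Q=C[m]; i=np.argsort(Q[:,2])[:30]; print(len(Q),Q[i][::3])
E
```

```text
t 6.07 tcp [ 0.4864 -0.0829  0.0138] F [-0.5  0.7 -0.3] open 0.0607
12868 [[ 0.656  -0.0816  0.02  ]
 [ 0.5784 -0.0574  0.02  ]
 [ 0.6452 -0.0556  0.02  ]
 [ 0.6307 -0.0907  0.02  ]
 [ 0.582  -0.1     0.0201]
 [ 0.6225 -0.0596  0.0201]
 [ 0.6136 -0.058   0.0201]
 [ 0.5798 -0.0666  0.0201]
 [ 0.6293 -0.0654  0.0201]
 [ 0.6531 -0.0847  0.0201]]
```

View pics/w5.png

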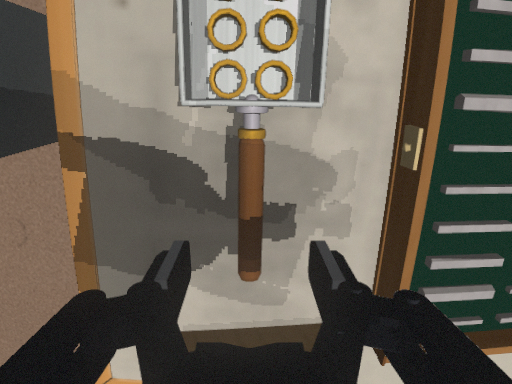

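{"api": "play_rows", "payload": {
  "steps": "0 0.06 0 0; 0 0.06 0 0; 0 0.04 0 0; 0 0.02 0 0; 0 0 0 0"
}}

```text
time: 6.53
ee_pos: [0.4878, -0.0831, -0.0231]
tool_rot: [[0.066, 0.023, 0.998], [-0.998, -0.004, 0.066], [0.006, -1.0, 0.023]]
force: [0.9, -0.0, 0.6]
opening: 0.0856
```

```bash
python3 - <<'E'
from h import *
np.set_printoptions(precision=4,suppress=True)
o=st()
p,d,ci=cam('wrist','w6.png');C=cloud(ci,d)
for c in range(120,380,12): print(c,[(r,C[r,c].round(3).tolist()) for r in (244,252)])
E
```

```text
t 6.53 tcp [ 0.4878 -0.0831 -0.0231] F [ 0.9 -0.   0.6] open 0.0856
120 [(244, [0.415, -0.09, 0.002]), (252, [0.414, -0.095, 0.001])]
132 [(244, [0.422, -0.09, 0.001]), (252, [0.422, -0.095, 0.002])]
144 [(244, [0.428, -0.09, -0.0]), (252, [0.439, -0.075, 0.034])]
156 [(244, [0.435, -0.089, 0.0]), (252, [0.444, -0.075, 0.033])]
168 [(244, [0.442, -0.089, 0.001]), (252, [0.442, -0.094, 0.001])]
180 [(244, [0.449, -0.088, 0.0]), (252, [0.449, -0.093, 0.001])]
192 [(244, [0.456, -0.088, 0.0]), (252, [0.456, -0.093, 0.001])]
204 [(244, [0.463, -0.088, -0.0]), (252, [0.463, -0.092, 0.001])]
216 [(244, [0.47, -0.087, 0.001]), (252, [0.47, -0.092, 0.001])]
228 [(244, [0.476, -0.086, 0.001]), (252, [0.477, -0.092, 0.0])]
240 [(244, [0.482, -0.067, 0.037]), (252, [0.483, -0.071, 0.037])]
252 [(244, [0.488, -0.066, 0.038]), (252, [0.488, -0.07, 0.038])]
264 [(244, [0.493, -0.067, 0.036]), (252, [0.493, -0.072, 0.034])]
276 [(244, [0.504, -0.085, 0.001]), (252, [0.504, -0.091, 0.0])]
288 [(244, [0.511, -0.085, 0.0]), (252, [0.511, -0.09, -0.0])]
300 [(244, [0.518, -0.084, 0.001]), (252, [0.518, -0.089, 0.001])]
312 [(244, [0.525, -0.084, 0.001]), (252, [0.525, -0.09, 0.0])]
324 [(244, [0.531, -0.083, 0.001]), (252, [0.532, -0.088, 0.002])]
336 [(244, [0.539, -0.083, 0.001]), (252, [0.539, -0.089, 0.001])]
348 [(244, [0.545, -0.083, 0.001]), (252, [0.532, -0.069, 0.036])]
360 [(244, [0.553, -0.083, 0.001]), (252, [0.554, -0.088, 0.0])]
372 [(244, [0.56, -0.082, 0.001]), (252, [0.561, -0.088, 0.001])]
```

View pics/w6.png

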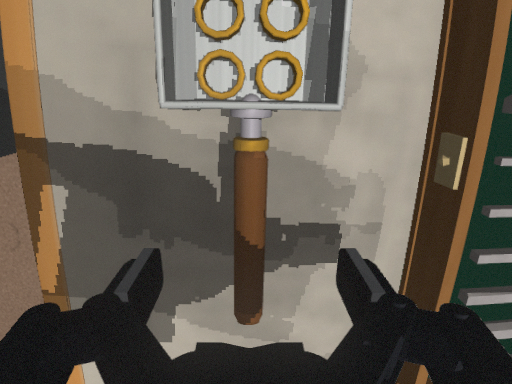

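{"api": "play_rows", "payload": {
  "steps": "0 0.03 0 0; 0 0.02 0 0; 0 0 0 0"
}}

```text
time: 6.83
ee_pos: [0.4889, -0.0834, -0.0325]
tool_rot: [[0.066, 0.025, 0.998], [-0.998, -0.005, 0.066], [0.006, -1.0, 0.025]]
force: [-0.0, 0.3, -1.3]
opening: 0.0853
```

{"api": "play_rows", "payload": {
  "steps": "0 0 0 0; 0 0 0 0; 0 0 0 0; 0 0 0 0; 0 0 0 0",
  "fingers": 0,
  "grip_force": 100
}}

```text
time: 7.25
ee_pos: [0.4892, -0.0835, -0.032]
tool_rot: [[0.066, 0.026, 0.998], [-0.998, -0.005, 0.066], [0.007, -1.0, 0.026]]
force: [-0.1, -0.1, 0.4]
opening: 0.0255
```

{"api": "play_rows", "payload": {
  "steps": "0 0 0 0; 0 0 0 0"
}}

```text
time: 7.42
ee_pos: [0.4892, -0.0835, -0.0318]
tool_rot: [[0.066, 0.026, 0.998], [-0.998, -0.005, 0.066], [0.007, -1.0, 0.026]]
force: [-1.0, 0.4, 2.6]
opening: 0.0124
```

{"api": "play_rows", "payload": {
  "steps": "0 0 0 0; 0 -0.03 0 0; 0 -0.05 0 0; 0 -0.05 0 0; 0 0 0 0"
}}

```text
time: 7.83
ee_pos: [0.4882, -0.0833, -0.0035]
tool_rot: [[0.066, 0.025, 0.998], [-0.998, -0.005, 0.066], [0.007, -1.0, 0.025]]
force: [-0.2, -0.6, -1.2]
opening: 0.0129
```

```bash
python3 - <<'E'
from h import *
np.set_printoptions(precision=4,suppress=True)
o=st()
p,d,ci=cam('wrist','w7.png');C=cloud(ci,d)
print('handle',[C[r,250].round(3).tolist() for r in (150,180,210,230)])
p,d,ci=cam('scene');cv2.imwrite('pics/c7.png',cv2.resize(p[150:340,200:420,::-1],None,fx=3,fy=3))
E
```

```text
t 7.83 tcp [ 0.4882 -0.0833 -0.0035] F [-0.2 -0.6 -1.2] open 0.0129
handle [[0.484, -0.024, 0.065], [0.485, -0.035, 0.068], [0.485, -0.047, 0.067], [0.486, -0.055, 0.067]]
```

View pics/w7.png

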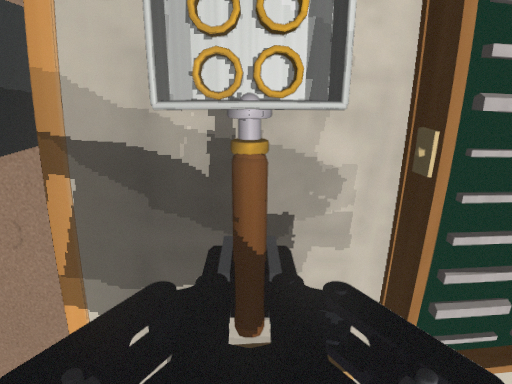

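View pics/c7.png

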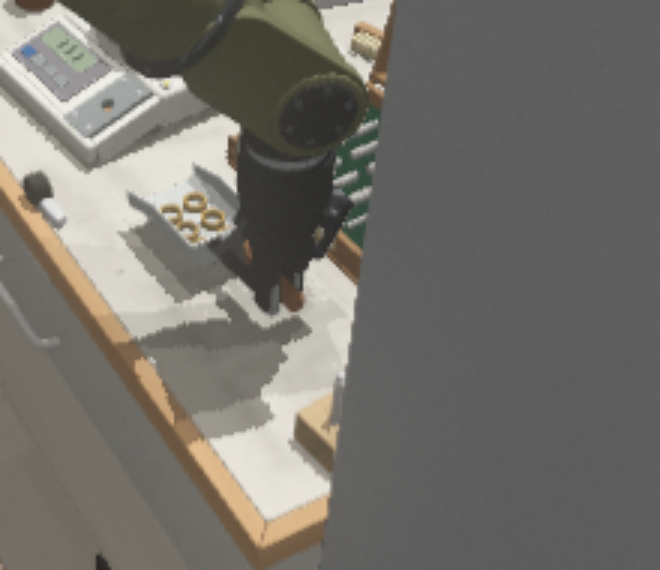

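{"api": "play_rows", "payload": {
  "steps": "0 -0.06 0 0; 0 -0.1 0 0; 0 -0.1 0 0; 0 -0.08 0.05 0; -0.05 -0.03 0.05 0"
}}

```text
time: 8.35
ee_pos: [0.5022, -0.0719, 0.0694]
tool_rot: [[0.064, 0.017, 0.998], [-0.998, -0.003, 0.064], [0.004, -1.0, 0.017]]
force: [-0.3, -0.2, -1.6]
opening: 0.0129
```

{"api": "play_rows", "payload": {
  "steps": "-0.08 0 0.06 0; -0.1 0 0.06 0; -0.1 0 0.06 0; -0.1 0 0.06 0; -0.1 0 0.06 0"
}}

```text
time: 8.77
ee_pos: [0.5583, 0.0294, 0.0714]
tool_rot: [[0.06, 0.019, 0.998], [-0.998, -0.004, 0.06], [0.006, -1.0, 0.019]]
force: [-0.6, 0.1, -1.9]
opening: 0.0123
```

{"api": "play_rows", "payload": {
  "steps": "-0.1 0 0.04 0; -0.06 0 0.02 0; -0.03 0 0 0; 0 0 0 0; 0 0 0 0"
}}

```text
time: 9.18
ee_pos: [0.568, 0.0728, 0.0693]
tool_rot: [[0.064, 0.016, 0.998], [-0.998, -0.005, 0.064], [0.006, -1.0, 0.016]]
force: [0.0, 0.8, -1.3]
opening: 0.0128
```

```bash
python3 - <<'E'
from h import *
np.set_printoptions(precision=4,suppress=True)
o=st()
p,d,ci=cam('wrist','w8.png');C=cloud(ci,d);np.save('/tmp/w8.npy',C)
p,d,ci=cam('side');cv2.imwrite('pics/s8.png',cv2.resize(p[120:280,120:360,::-1],None,fx=3,fy=3))
E
```

```text
t 9.18 tcp [0.568  0.0728 0.0693] F [ 0.   0.8 -1.3] open 0.0128
```

View pics/w8.png

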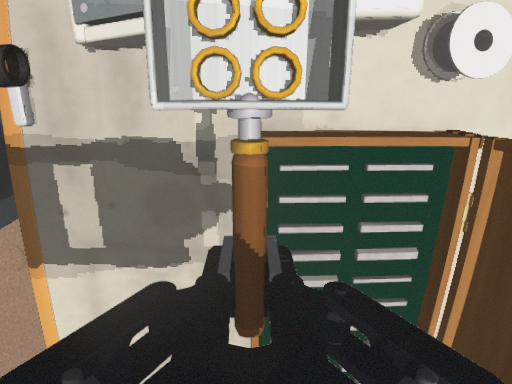

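View pics/s8.png

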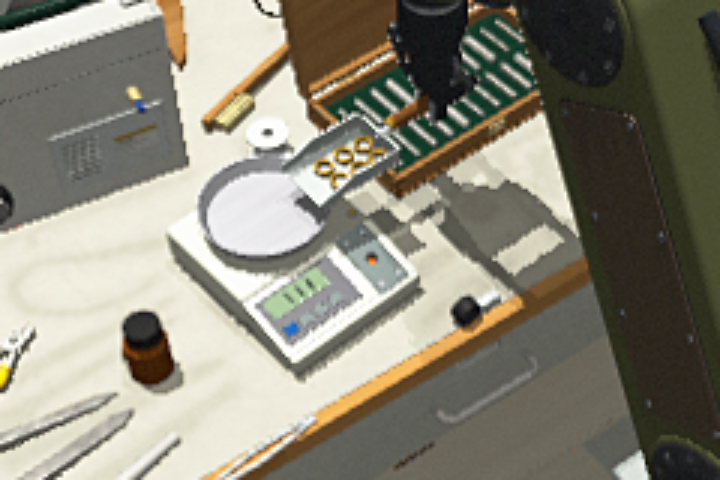

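{"api": "play_rows", "payload": {
  "steps": "-0.06 0 0.05 0; -0.07 0 0.05 0; -0.05 0 0.03 0; 0 0 0 0; 0 0 0 0"
}}

```text
time: 9.7
ee_pos: [0.5922, 0.1066, 0.0701]
tool_rot: [[0.057, 0.016, 0.998], [-0.998, -0.005, 0.058], [0.006, -1.0, 0.016]]
force: [-1.0, -0.2, -2.0]
opening: 0.0128
```

```bash
python3 - <<'E'
from h import *
np.set_printoptions(precision=4,suppress=True)
o=st()
p,d,ci=cam('side');cv2.imwrite('pics/s9.png',cv2.resize(p[120:280,120:360,::-1],None,fx=3,fy=3))
p,d,ci=cam('scene');cv2.imwrite('pics/c9.png',cv2.resize(p[100:260,180:380,::-1],None,fx=3.5,fy=3.5))
C=cloud(ci,d);print()
E
```

```text
t 9.7 tcp [0.5922 0.1066 0.0701] F [-1.  -0.2 -2. ] open 0.0128
```

View pics/s9.png

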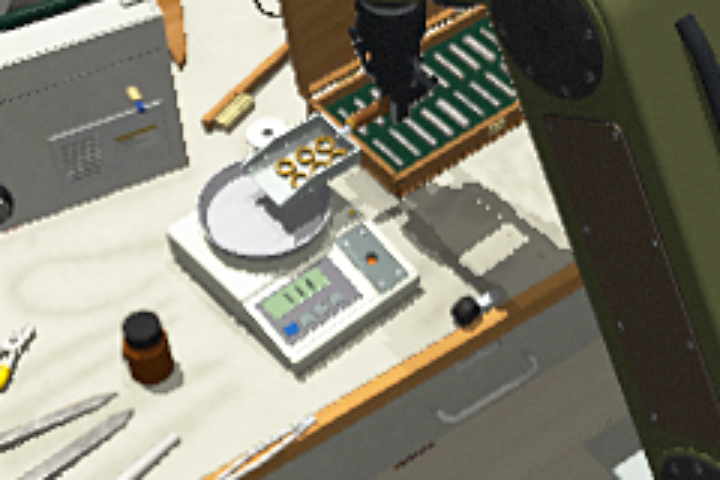

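View pics/c9.png

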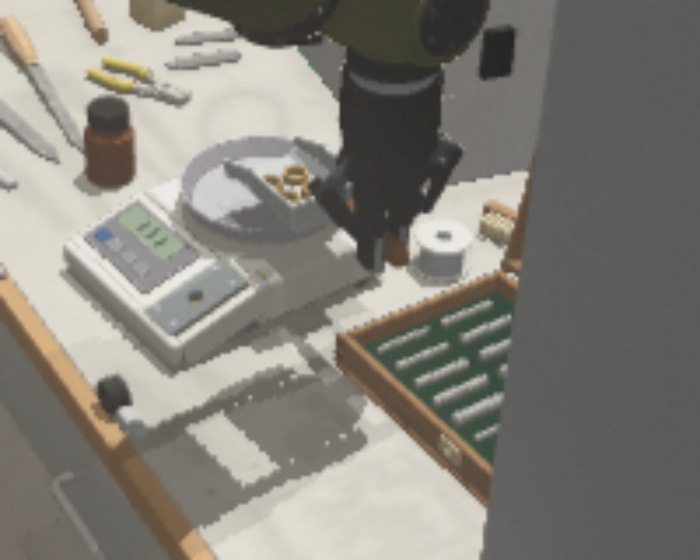

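{"api": "play_rows", "payload": {
  "steps": "0 0 0 0; 0 0 0 0; 0 0 0 0",
  "grip_force": 20
}}

```text
time: 10.05
ee_pos: [0.5914, 0.1049, 0.0702]
tool_rot: [[0.056, 0.016, 0.998], [-0.998, -0.005, 0.056], [0.006, -1.0, 0.016]]
force: [-0.1, -0.6, -1.4]
opening: 0.0123
```

```bash
python3 - <<'E'
from h import *
np.set_printoptions(precision=4,suppress=True)
o=st();print(np.array(o['tool_rot'])[:,1])
p,d,ci=cam('wrist','w10.png');C=cloud(ci,d)
print('handle',[C[r,250].round(3).tolist() for r in (150,180,210,230)])
p,d,ci=cam('side');cv2.imwrite('pics/s10.png',cv2.resize(p[120:280,120:360,::-1],None,fx=3,fy=3))
E
```

```text
t 10.05 tcp [0.5914 0.1049 0.0702] F [-0.1 -0.6 -1.4] open 0.0123
[ 0.0159 -0.0054 -0.9999]
handle [[0.588, 0.164, 0.139], [0.589, 0.154, 0.141], [0.59, 0.141, 0.14], [0.59, 0.133, 0.14]]
```

View pics/s10.png

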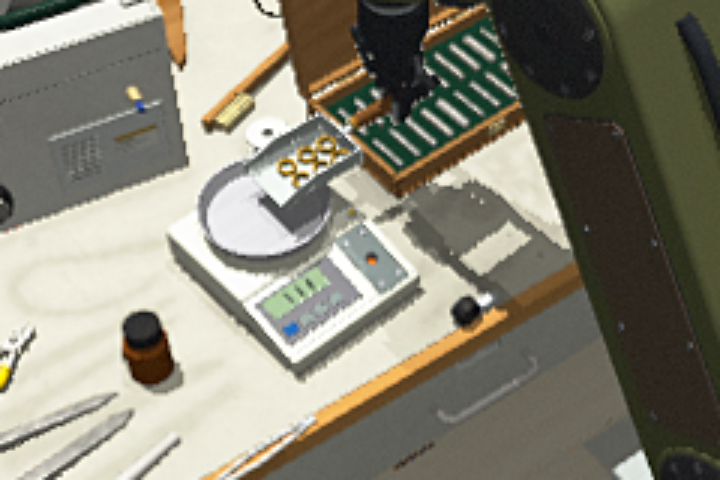

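{"api": "play_rows", "payload": {
  "steps": "0 0 0 0; 0 0 0 0",
  "fingers": 0.12
}}

```text
time: 10.32
ee_pos: [0.5914, 0.1049, 0.0703]
tool_rot: [[0.056, 0.016, 0.998], [-0.998, -0.005, 0.056], [0.006, -1.0, 0.016]]
force: [-0.2, -1.0, -2.4]
opening: 0.0126
```

{"api": "play_rows", "payload": {
  "steps": "0 0 0 0; 0 0 0 0",
  "fingers": 0.135
}}

```text
time: 10.48
ee_pos: [0.5914, 0.1048, 0.0703]
tool_rot: [[0.056, 0.016, 0.998], [-0.998, -0.005, 0.056], [0.006, -1.0, 0.016]]
force: [0.0, -0.1, -1.6]
opening: 0.0128
```

```bash
cat > chk.py <<'E'
import sys
from h import *
np.set_printoptions(precision=4,suppress=True)
o=st()
p,d,ci=cam('wrist','%s_w.png'%sys.argv[1]);C=cloud(ci,d)
H=np.array([C[r,250] for r in range(150,232,6) if d[r,250]>0]);
a=np.polyfit(H[:,1],H[:,2],1);print('handle tilt (mouth-down +)',-np.degrees(np.arctan(a[0])),'z at front',H[0])
if len(sys.argv)>2:
    p,d,ci=cam(sys.argv[2]);
    r=p[120:280,120:360] if sys.argv[2]=='side' else p[100:260,180:380]
    cv2.imwrite('pics/%s_%s.png'%(sys.argv[1],sys.argv[2]),cv2.resize(r[:,:,::-1],None,fx=3,fy=3))
E
python3 chk.py a11
```

```text
t 10.48 tcp [0.5914 0.1048 0.0703] F [ 0.  -0.1 -1.6] open 0.0128
handle tilt (mouth-down +) 2.806269054950768 z at front [0.5884 0.1642 0.1387]
```

{"api": "play_rows", "payload": {
  "steps": "0 0 0 0; 0 0 0 0",
  "fingers": 0.145
}}

```text
time: 10.7
ee_pos: [0.5914, 0.1049, 0.0703]
tool_rot: [[0.056, 0.016, 0.998], [-0.998, -0.005, 0.056], [0.006, -1.0, 0.016]]
force: [-0.5, 1.3, -2.0]
opening: 0.0125
```

```bash
python3 chk.py a12
```

```text
t 10.7 tcp [0.5914 0.1049 0.0703] F [-0.5  1.3 -2. ] open 0.0125
handle tilt (mouth-down +) 1.484461316261545 z at front [0.5884 0.1642 0.1386]
```

{"api": "play_rows", "payload": {
  "steps": "0 0 0 0; 0 0 0 0",
  "fingers": 0.152
}}

```text
time: 10.92
ee_pos: [0.5914, 0.105, 0.0703]
tool_rot: [[0.056, 0.016, 0.998], [-0.998, -0.005, 0.056], [0.006, -1.0, 0.016]]
force: [-0.3, 0.1, -2.4]
opening: 0.0132
```

```bash
python3 chk.py a13
```

```text
t 10.92 tcp [0.5914 0.105  0.0703] F [-0.3  0.1 -2.4] open 0.0132
handle tilt (mouth-down +) 2.5190379331798005 z at front [0.5883 0.1644 0.1393]
```

{"api": "play_rows", "payload": {
  "steps": "0 -0.03 0 0; 0 0 0 0; 0 0 0 0",
  "fingers": 0.157
}}

```text
time: 11.22
ee_pos: [0.5913, 0.105, 0.0769]
tool_rot: [[0.056, 0.016, 0.998], [-0.998, -0.005, 0.056], [0.006, -1.0, 0.016]]
force: [-0.3, -1.0, -2.8]
opening: 0.0136
```

```bash
python3 chk.py a14
```

```text
t 11.22 tcp [0.5913 0.105  0.0769] F [-0.3 -1.  -2.8] open 0.0136
handle tilt (mouth-down +) 2.9695020745411798 z at front [0.5882 0.1645 0.146 ]
```

{"api": "play_rows", "payload": {
  "steps": "0 0 0 0; 0 0 0 0",
  "fingers": 0.161
}}

```text
time: 11.43
ee_pos: [0.5915, 0.105, 0.0773]
tool_rot: [[0.056, 0.017, 0.998], [-0.998, -0.005, 0.056], [0.006, -1.0, 0.016]]
force: [0.1, 0.1, -1.7]
opening: 0.0139
```

```bash
python3 chk.py a15
```

```text
t 11.43 tcp [0.5915 0.105  0.0773] F [ 0.1  0.1 -1.7] open 0.0139
handle tilt (mouth-down +) 3.994274719700976 z at front [0.5885 0.1637 0.1421]
```

{"api": "play_rows", "payload": {
  "steps": "0 0 0 0; 0 0 0 0"
}}

```text
time: 11.65
ee_pos: [0.5914, 0.105, 0.0771]
tool_rot: [[0.056, 0.016, 0.998], [-0.998, -0.005, 0.056], [0.006, -1.0, 0.016]]
force: [1.0, 0.3, -2.0]
opening: 0.0135
```

```bash
python3 chk.py a16 side
```

```text
t 11.65 tcp [0.5914 0.105  0.0771] F [ 1.   0.3 -2. ] open 0.0135
handle tilt (mouth-down +) 10.159116768917416 z at front [0.5886 0.1626 0.1358]
```

View pics/a16_side.png

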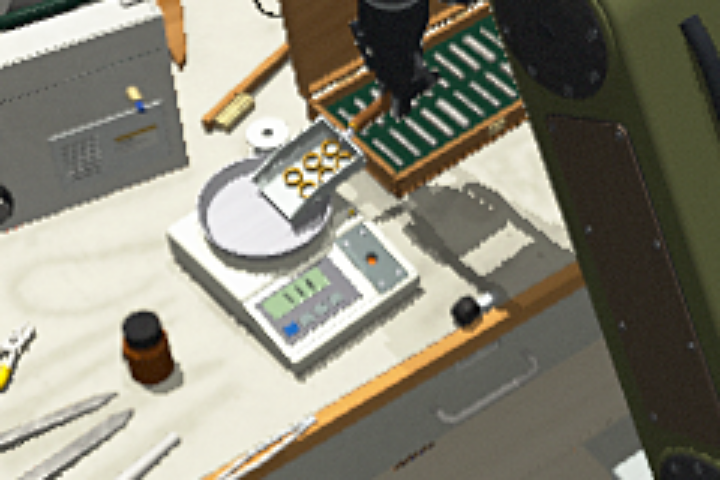

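View pics/a16_w.png

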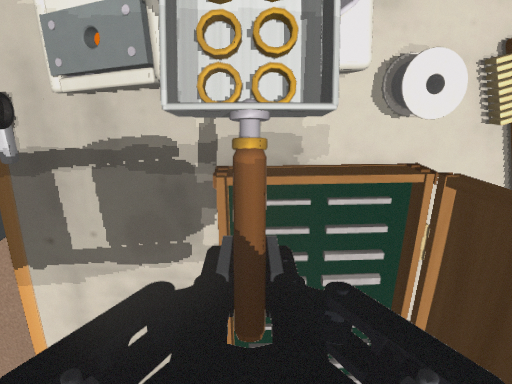

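{"api": "play_rows", "payload": {
  "steps": "-0.02 -0.1 0 0; -0.05 -0.1 0 0; -0.07 -0.1 0 0; -0.03 -0.05 0 0; 0 0 0 0"
}}

```text
time: 12.17
ee_pos: [0.5875, 0.1398, 0.1479]
tool_rot: [[0.055, 0.013, 0.998], [-0.998, -0.006, 0.055], [0.006, -1.0, 0.012]]
force: [0.9, -0.1, -2.0]
opening: 0.0138
```

```bash
python3 chk.py a17 side
```

```text
t 12.17 tcp [0.5875 0.1398 0.1479] F [ 0.9 -0.1 -2. ] open 0.0138
handle tilt (mouth-down +) 27.68825898622709 z at front [0.5854 0.1944 0.19  ]
```

View pics/a17_side.png

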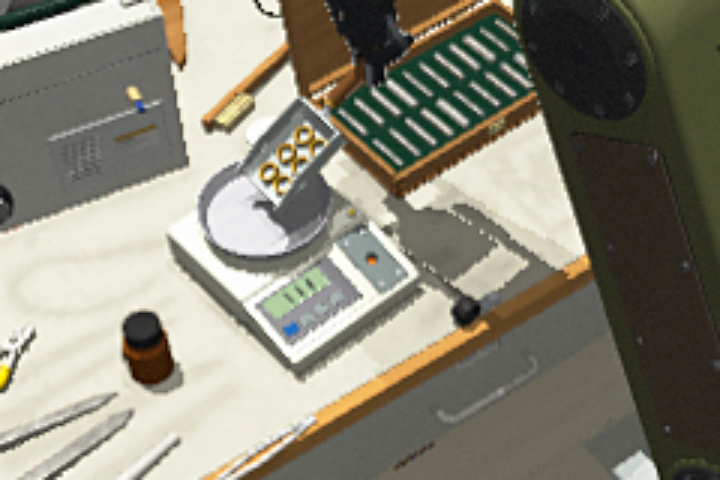

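View pics/a17_w.png

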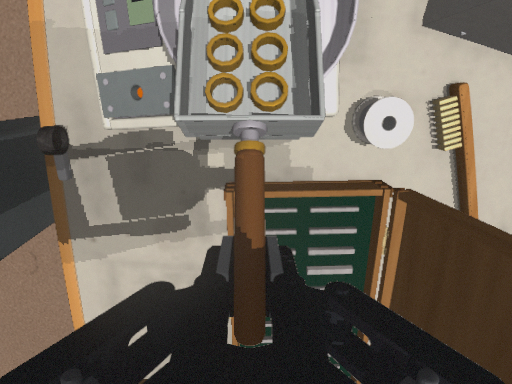

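{"api": "play_rows", "payload": {
  "steps": "-0.03 0 0 0; -0.03 0 0 0; -0.03 0 0 0; 0 0 0 0"
}}

```text
time: 12.6
ee_pos: [0.5846, 0.1564, 0.1412]
tool_rot: [[0.052, 0.004, 0.999], [-0.999, -0.008, 0.052], [0.008, -1.0, 0.004]]
force: [-0.1, 0.5, -1.6]
opening: 0.014
```

```bash
python3 chk.py a18 side
```

```text
t 12.6 tcp [0.5846 0.1564 0.1412] F [-0.1  0.5 -1.6] open 0.014
handle tilt (mouth-down +) 26.999391729355764 z at front [0.583  0.2111 0.1834]
```

View pics/a18_side.png

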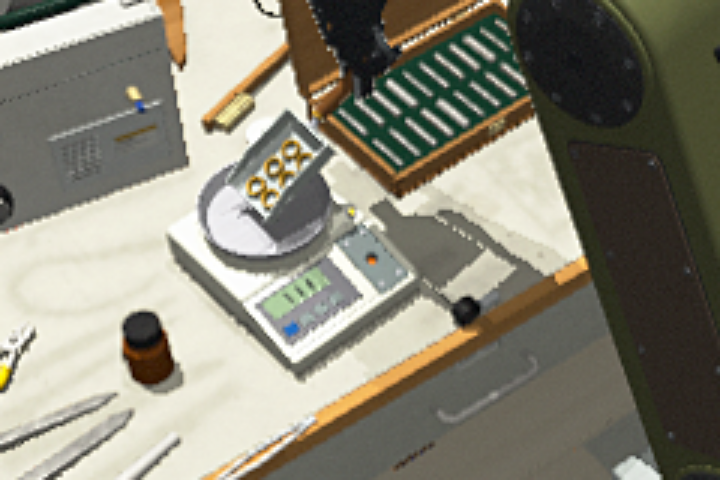

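View pics/a18_w.png

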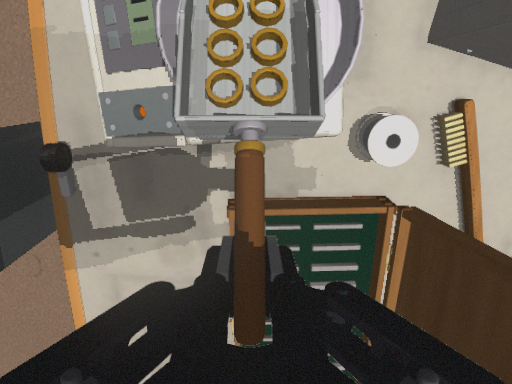

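{"api": "play_rows", "payload": {
  "steps": "0 0 0 0; 0 0 0 0",
  "fingers": 0.163
}}

```text
time: 12.87
ee_pos: [0.5848, 0.1555, 0.1412]
tool_rot: [[0.052, 0.004, 0.999], [-0.999, -0.008, 0.052], [0.008, -1.0, 0.004]]
force: [-0.2, -0.3, -1.5]
opening: 0.014
```

```bash
python3 chk.py a19
```

```text
t 12.87 tcp [0.5848 0.1555 0.1412] F [-0.2 -0.3 -1.5] open 0.014
handle tilt (mouth-down +) 42.20274502142406 z at front [0.5834 0.2073 0.1674]
```

{"api": "play_rows", "payload": {
  "steps": "0 0 0 0; 0 0 0 0",
  "fingers": 0.16
}}

```text
time: 13.08
ee_pos: [0.5849, 0.1553, 0.1415]
tool_rot: [[0.052, 0.005, 0.999], [-0.999, -0.008, 0.052], [0.008, -1.0, 0.004]]
force: [-0.2, 0.1, -1.5]
opening: 0.0139
```

```bash
python3 chk.py a20 side
```

```text
t 13.08 tcp [0.5849 0.1553 0.1415] F [-0.2  0.1 -1.5] open 0.0139
handle tilt (mouth-down +) 41.1450385950187 z at front [0.5835 0.207  0.1674]
```

View pics/a20_side.png

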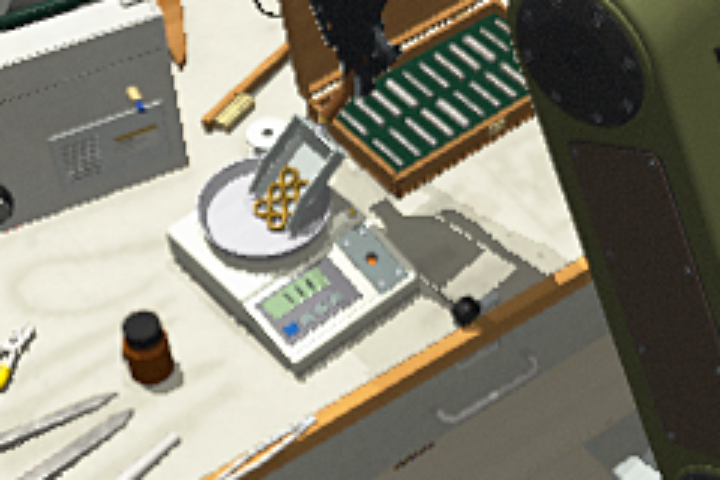

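View pics/a20_w.png

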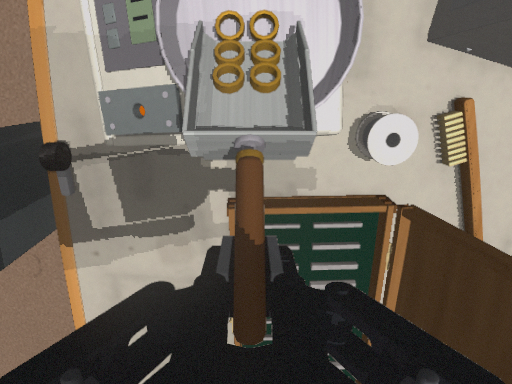

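{"api": "play_rows", "payload": {
  "steps": "0 0 0 0; 0 -0.03 0 0; 0 -0.04 0 0; 0 -0.03 0 0; 0 0 0 0"
}}

```text
time: 13.6
ee_pos: [0.5849, 0.1552, 0.1637]
tool_rot: [[0.052, 0.005, 0.999], [-0.999, -0.008, 0.052], [0.008, -1.0, 0.004]]
force: [-0.4, 0.7, -1.2]
opening: 0.0145
```

```bash
python3 chk.py a21 side
```

```text
t 13.6 tcp [0.5849 0.1552 0.1637] F [-0.4  0.7 -1.2] open 0.0145
handle tilt (mouth-down +) 49.40784524623193 z at front [0.5838 0.2045 0.1766]
```

View pics/a21_side.png

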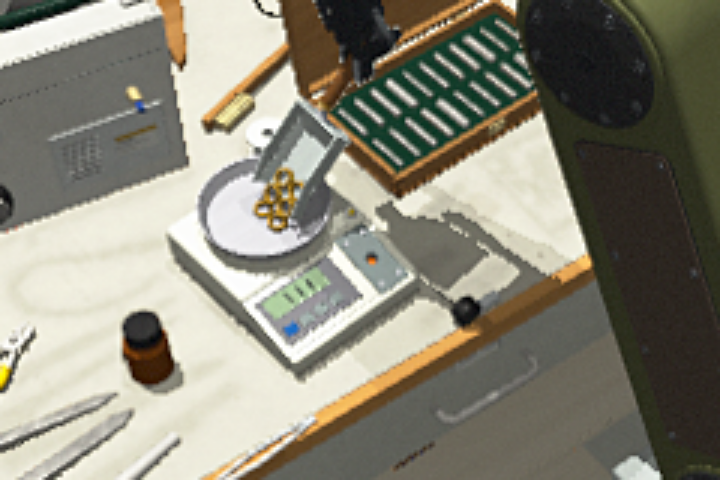

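View pics/a21_w.png

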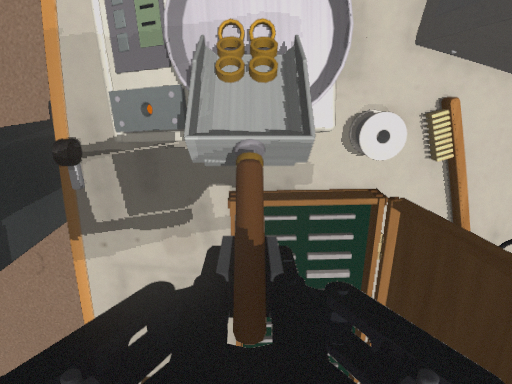

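{"api": "play_rows", "payload": {
  "steps": "0 -0.03 0 0; 0 -0.04 0 0; 0 -0.04 0 0; 0 -0.02 0 0; 0 0 0 0"
}}

```text
time: 14.12
ee_pos: [0.5843, 0.1554, 0.1911]
tool_rot: [[0.052, 0.003, 0.999], [-0.999, -0.008, 0.052], [0.008, -1.0, 0.003]]
force: [-0.8, 1.0, -0.6]
opening: 0.014
```

```bash
python3 chk.py a22 side
```

```text
t 14.12 tcp [0.5843 0.1554 0.1911] F [-0.8  1.  -0.6] open 0.014
handle tilt (mouth-down +) 49.264120681230175 z at front [0.5832 0.2043 0.2017]
```

View pics/a22_side.png

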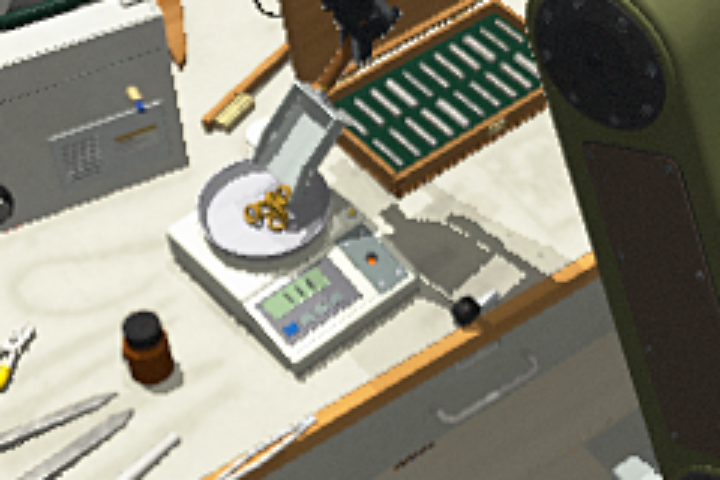

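View pics/a22_w.png

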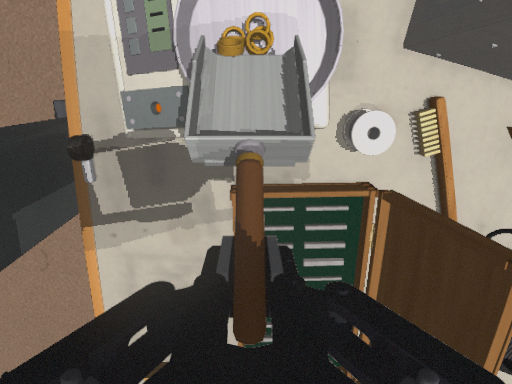

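{"api": "play_rows", "payload": {
  "steps": "0 -0.03 0 0; 0 -0.06 0 0; 0 -0.06 0 0; 0.03 -0.03 0 0; 0 0 0 0",
  "fingers": 0.12
}}

```text
time: 14.63
ee_pos: [0.5838, 0.1493, 0.2289]
tool_rot: [[0.052, 0.0, 0.999], [-0.999, -0.009, 0.052], [0.009, -1.0, -0.0]]
force: [0.8, -0.6, -0.9]
opening: 0.0135
```

```bash
python3 chk.py a23 side
```

```text
t 14.63 tcp [0.5838 0.1493 0.2289] F [ 0.8 -0.6 -0.9] open 0.0135
handle tilt (mouth-down +) 49.90047938162533 z at front [0.5828 0.1981 0.2392]
```

View pics/a23_side.png

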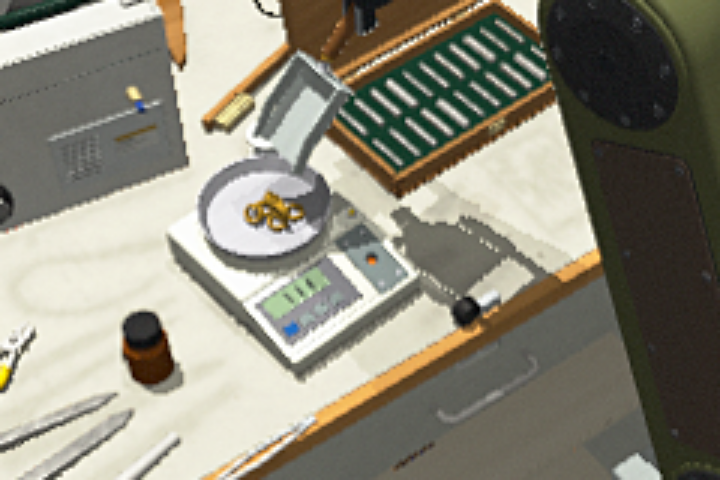

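View pics/a23_w.png

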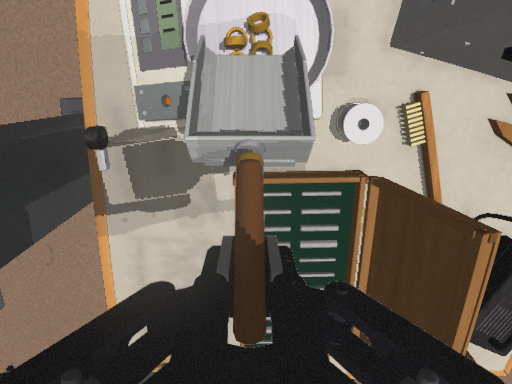

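{"api": "play_rows", "payload": {
  "steps": "0.06 0 -0.04 0; 0.1 0 -0.065 0; 0.1 0 -0.065 0; 0.1 0 -0.065 0; 0.1 0 -0.065 0",
  "fingers": 0.1
}}

```text
time: 15.15
ee_pos: [0.526, 0.0546, 0.2241]
tool_rot: [[0.057, -0.006, 0.998], [-0.998, -0.009, 0.056], [0.008, -1.0, -0.007]]
force: [0.8, 0.2, -1.3]
opening: 0.0137
```

{"api": "play_rows", "payload": {
  "steps": "0.1 0 -0.065 0; 0.1 0 -0.065 0; 0.08 0 -0.05 0; 0.03 0 -0.02 0; 0 0 0 0"
}}

```text
time: 15.57
ee_pos: [0.4848, -0.0149, 0.2226]
tool_rot: [[0.054, -0.01, 0.999], [-0.999, -0.009, 0.054], [0.008, -1.0, -0.011]]
force: [1.3, 0.2, -0.9]
opening: 0.0142
```

```bash
python3 chk.py a24 side
```

```text
t 15.57 tcp [ 0.4848 -0.0149  0.2226] F [ 1.3  0.2 -0.9] open 0.0142
handle tilt (mouth-down +) 49.95781848985392 z at front [0.4837 0.0342 0.2341]
```

View pics/a24_side.png

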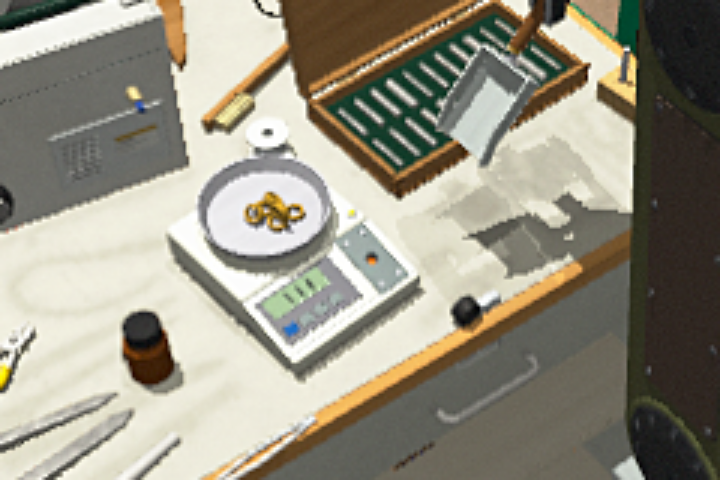

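View pics/a24_w.png

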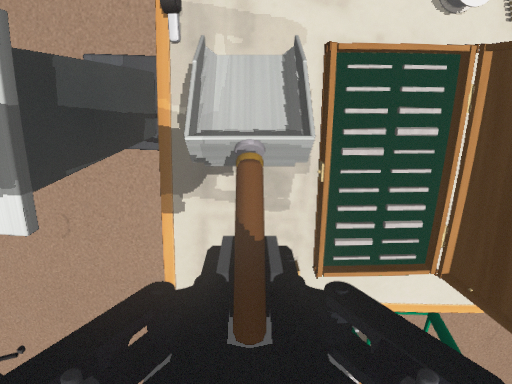

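{"api": "play_rows", "payload": {
  "steps": "0 0.08 0 0; 0 0.12 0 0; 0 0.12 0 0; 0 0.12 0 0; 0 0.08 0 0"
}}

```text
time: 16.08
ee_pos: [0.4891, -0.01, 0.1178]
tool_rot: [[0.059, -0.002, 0.998], [-0.998, -0.008, 0.059], [0.008, -1.0, -0.002]]
force: [1.1, 0.2, -0.3]
opening: 0.0137
```

{"api": "play_rows", "payload": {
  "steps": "0.02 0.06 0 0; 0.03 0.06 0 0; 0.04 0.06 0 0; 0.04 0.06 0 0; 0.04 0.05 0 0"
}}

```text
time: 16.5
ee_pos: [0.494, -0.0404, 0.0556]
tool_rot: [[0.067, -0.002, 0.998], [-0.998, -0.01, 0.067], [0.01, -1.0, -0.002]]
force: [-0.9, -3.2, 4.1]
opening: 0.0135
```

```bash
python3 chk.py a25 side
```

```text
t 16.5 tcp [ 0.494  -0.0404  0.0556] F [-0.9 -3.2  4.1] open 0.0135
handle tilt (mouth-down +) 33.799002666128594 z at front [0.492  0.013  0.0903]
```

View pics/a25_w.png

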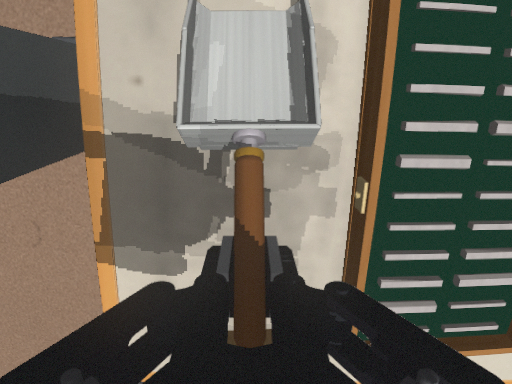

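Pivoting back as planned. Continue lowering.

{"api": "play_rows", "payload": {
  "steps": "0.03 0.06 0 0; 0.03 0.06 0 0; 0.03 0.06 0 0; 0.02 0.06 0 0; 0.01 0.05 0 0"
}}

```text
time: 17.02
ee_pos: [0.4992, -0.0631, -0.0039]
tool_rot: [[0.07, 0.002, 0.998], [-0.997, -0.01, 0.07], [0.01, -1.0, 0.001]]
force: [-0.8, -1.0, 1.7]
opening: 0.0138
```

```bash
python3 chk.py a26 side
```

```text
t 17.02 tcp [ 0.4992 -0.0631 -0.0039] F [-0.8 -1.   1.7] open 0.0138
handle tilt (mouth-down +) 9.132427012536358 z at front [ 0.4964 -0.0052  0.0549]
```

{"api": "play_rows", "payload": {
  "steps": "0.01 0.05 0 0; 0 0.05 0 0; 0 0.03 0 0; 0 0 0 0"
}}

```text
time: 17.45
ee_pos: [0.4998, -0.0644, -0.0319]
tool_rot: [[0.071, 0.002, 0.998], [-0.997, -0.01, 0.071], [0.01, -1.0, 0.001]]
force: [0.2, -1.7, 3.0]
opening: 0.0138
```

```bash
python3 chk.py a27 side
```

```text
t 17.45 tcp [ 0.4998 -0.0644 -0.0319] F [ 0.2 -1.7  3. ] open 0.0138
handle tilt (mouth-down +) 5.320996595971159 z at front [ 0.4969 -0.0056  0.0324]
```

View pics/a27_w.png

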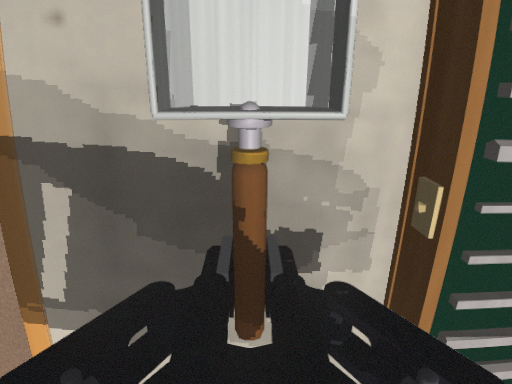

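{"api": "play_rows", "payload": {
  "steps": "0 0 0 0; 0 0 0 0; 0 0 0 0; 0 0 0 0; 0 0 0 0",
  "fingers": 0.7
}}

```text
time: 17.97
ee_pos: [0.5, -0.0638, -0.0302]
tool_rot: [[0.071, 0.003, 0.997], [-0.997, -0.009, 0.071], [0.009, -1.0, 0.002]]
force: [-0.0, 0.8, -0.3]
opening: 0.0597
```

{"api": "play_rows", "payload": {
  "steps": "0 -0.05 0 0; 0 -0.1 0 0; 0 -0.12 0 0; 0 -0.12 0 0; 0 -0.12 0 0"
}}

```text
time: 18.38
ee_pos: [0.4968, -0.0622, 0.0738]
tool_rot: [[0.071, -0.006, 0.997], [-0.997, -0.008, 0.071], [0.007, -1.0, -0.007]]
force: [0.4, -0.4, 0.1]
opening: 0.0599
```

{"api": "play_rows", "payload": {
  "steps": "0 -0.12 0 0; 0 -0.12 0 0; 0 -0.1 0 0; 0 -0.04 0 0; 0 0 0 0",
  "fingers": 1
}}

```text
time: 18.8
ee_pos: [0.4981, -0.0617, 0.1624]
tool_rot: [[0.071, 0.004, 0.997], [-0.997, -0.009, 0.071], [0.01, -1.0, 0.003]]
force: [-0.1, -1.2, 0.1]
opening: 0.0853
```

```bash
python3 chk.py a28 side; python3 - <<'E'
from h import *
np.set_printoptions(precision=4,suppress=True)
p,d,ci=cam('scene');cv2.imwrite('pics/c28.png',cv2.resize(p[100:300,180:400,::-1],None,fx=3,fy=3))
C=cloud(ci,d)
for n in ['wrist','scene','side']:
    c2=bot.camera_info(n)
    for q in ['pin_vice','punch_a','tool_block']:
        for a in bot.landmark_of(q,n)[:2]:
            if a['score']>.3: print(n,q,a['score'],a['pixel'],atz(c2,a['pixel'],.03),atz(c2,a['pixel'],.006))
E
```

```text
t 18.8 tcp [ 0.4981 -0.0617  0.1624] F [-0.1 -1.2  0.1] open 0.0853
handle tilt (mouth-down +) -26.18206605628443 z at front [ 0.4987 -0.0379  0.0385]
wrist punch_a 0.67 [209.8, 274.7] [ 0.4605 -0.1896  0.03  ] [ 0.458  -0.2057  0.006 ]
wrist punch_a 0.65 [278.7, 271.5] [ 0.5411 -0.1793  0.03  ] [ 0.5449 -0.1947  0.006 ]
wrist tool_block 0.94 [243.9, 267.7] [ 0.5   -0.177  0.03 ] [ 0.5006 -0.1922  0.006 ]
scene pin_vice 0.36 [323.7, 290.6] [ 0.4856 -0.2227  0.03  ] [ 0.4998 -0.2071  0.006 ]
scene punch_a 0.57 [312.1, 295.2] [ 0.4544 -0.2213  0.03  ] [ 0.4677 -0.2057  0.006 ]
scene punch_a 0.42 [250.4, 154.9] [0.6029 0.3404 0.03  ] [0.6202 0.3711 0.006 ]
scene tool_block 0.78 [325.3, 293.6] [ 0.4837 -0.2316  0.03  ] [ 0.4978 -0.2163  0.006 ]
side tool_block 0.43 [336.6, 156.3] [ 0.4831 -0.1832  0.03  ] [ 0.5003 -0.2018  0.006 ]
```

View pics/a28_w.png

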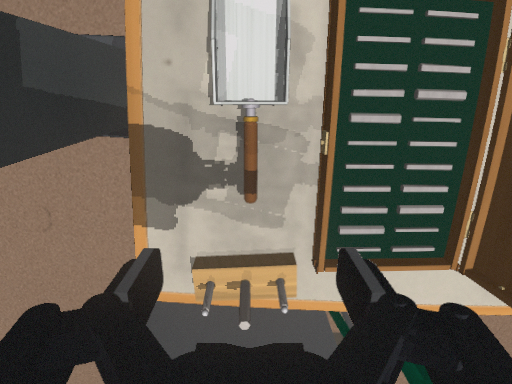

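View pics/a28_side.png

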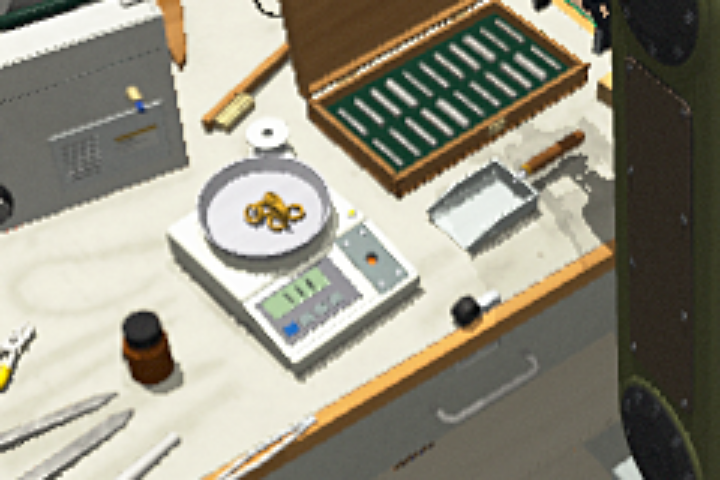

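View pics/c28.png

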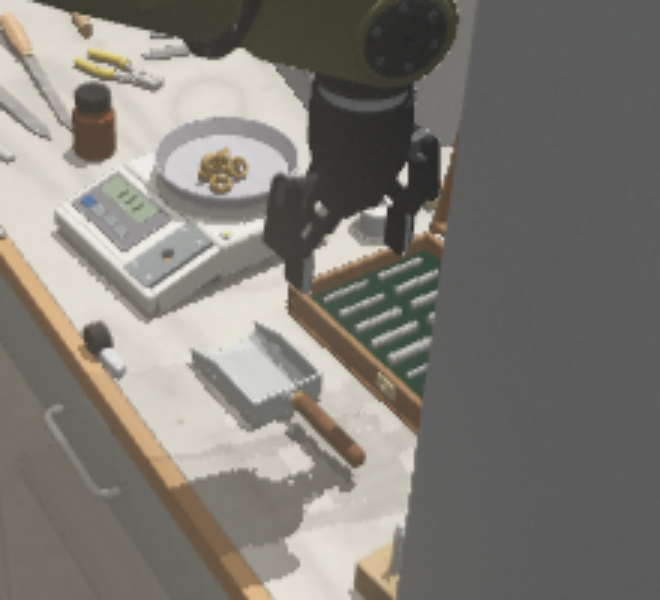

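```bash
python3 - <<'E'
from h import *
np.set_printoptions(precision=4,suppress=True)
p,d,ci=cam('wrist');C=cloud(ci,d)
cv2.imwrite('pics/z29.png',cv2.resize(p[240:340,180:310,::-1],None,fx=6,fy=6,interpolation=cv2.INTER_CUBIC))
for px in [(244,322),(244,325),(205,312),(286,307)]:
    print(px,C[px[1],px[0]],atz(ci,px,.1),atz(ci,px,.083))
print('hole row',[atz(ci,q,.03) for q in [(210,281),(244,283),(279,280)]])
print(proj(ci,[[.5,-.19,.1],[.5,-.19,.03]]))
m=(C[...,2]>.05)&(np.abs(C[...,0]-.5)<.02)&(C[...,1]<-.15)&(C[...,1]>-.23)
print(m.sum(), np.c_[C[m]][::6])
E
```

```text
(244, 322) [ 0.5029 -0.1954  0.0992] [ 0.5029 -0.1947  0.1   ] [ 0.5036 -0.2098  0.083 ]
(244, 325) [ 0.5031 -0.1973  0.1012] [ 0.5031 -0.1984  0.1   ] [ 0.5038 -0.2138  0.083 ]
(205, 312) [ 0.4622 -0.2027  0.0798] [ 0.4646 -0.1855  0.1   ] [ 0.4626 -0.2     0.083 ]
(286, 307) [ 0.5467 -0.1932  0.076 ] [ 0.5418 -0.174   0.1   ] [ 0.5453 -0.1876  0.083 ]
hole row [array([ 0.4614, -0.1989,  0.03  ]), array([ 0.502 , -0.1987,  0.03  ]), array([ 0.5433, -0.1916,  0.03  ])]
[[241.3665 318.0023]
 [242.7827 276.7313]]
444 [[ 0.501  -0.1957  0.0514]
 [ 0.5    -0.1979  0.0504]
 [ 0.5067 -0.1959  0.0524]
 [ 0.5044 -0.1952  0.0553]
 [ 0.5001 -0.1969  0.0553]
 [ 0.5067 -0.1951  0.057 ]
 [ 0.5012 -0.1959  0.0583]
 [ 0.5079 -0.1974  0.0557]
 [ 0.5023 -0.1956  0.0603]
 [ 0.5091 -0.1986  0.0557]
 [ 0.5034 -0.1945  0.0633]
 [ 0.5103 -0.1999  0.0558]
 [ 0.5045 -0.1959  0.0631]
 [ 0.4992 -0.1994  0.0608]
 [ 0.5056 -0.1955  0.0652]
 [ 0.5003 -0.1981  0.064 ]
 [ 0.5067 -0.1955  0.0668]
 [ 0.5014 -0.196   0.0684]
 [ 0.5079 -0.1968  0.0668]
 [ 0.5025 -0.1962  0.0696]
 [ 0.5091 -0.1987  0.0659]
 [ 0.5035 -0
[... 719 characters left out ...]
 0.4999 -0.1982  0.0906]
 [ 0.5057 -0.1938  0.0952]
 [ 0.4999 -0.1975  0.0929]
 [ 0.5059 -0.1959  0.0941]
 [ 0.5    -0.1977  0.094 ]
 [ 0.5058 -0.1952  0.0965]
 [ 0.5    -0.1973  0.0959]
 [ 0.5059 -0.1959  0.0971]
 [ 0.5001 -0.1986  0.0959]
 [ 0.5059 -0.1961  0.0982]
 [ 0.5001 -0.1971  0.0989]
 [ 0.5058 -0.1948  0.101 ]
 [ 0.5001 -0.1979  0.0994]
 [ 0.506  -0.1968  0.1002]
 [ 0.5002 -0.198   0.1007]
 [ 0.506  -0.1977  0.1005]
 [ 0.5002 -0.1988  0.1012]
 [ 0.5061 -0.1987  0.1008]
 [ 0.5003 -0.2007  0.1004]
 [ 0.5062 -0.2     0.1008]
 [ 0.5003 -0.2008  0.1017]
 [ 0.5063 -0.2016  0.1004]
 [ 0.5024 -0.2027  0.1009]
 [ 0.5083 -0.2018  0.1014]
 [ 0.5045 -0.2041  0.1005]
 [ 0.5025 -0.2045  0.1016]]
```

View pics/z29.png

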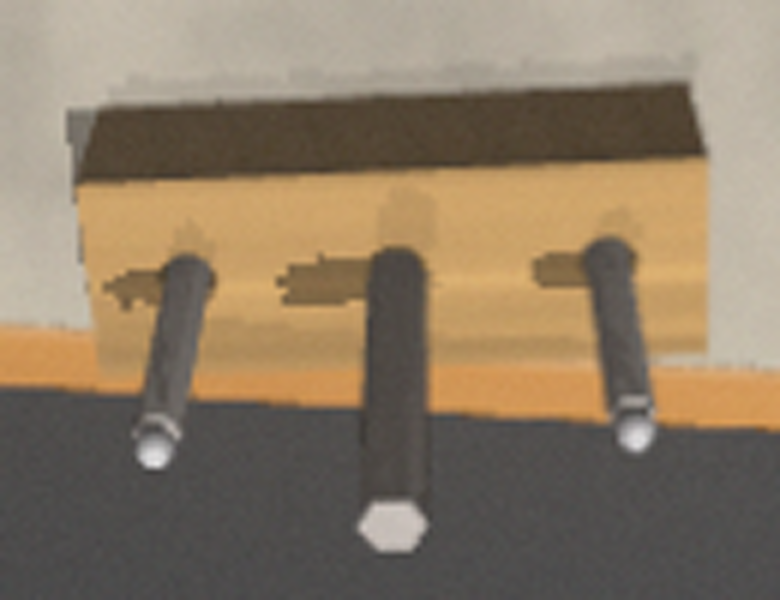

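{"api": "play_rows", "payload": {
  "steps": "0.06 0 0 -1; 0.1 0 0 -1; 0.1 0 0 -1; 0.1 0 -0.05 -1; 0.1 0 -0.05 -1"
}}

```text
time: 19.87
ee_pos: [0.4997, -0.1572, 0.1609]
tool_rot: [[0.424, 0.001, 0.905], [-0.905, -0.008, 0.424], [0.008, -1.0, -0.003]]
force: [0.2, 0.3, 0.4]
opening: 0.0855
```

{"api": "play_rows", "payload": {
  "steps": "0 0 0 -1; 0 0 0 -1; 0 0 0 -1; 0 0 0 -1; 0 0 0 -1"
}}

```text
time: 20.28
ee_pos: [0.4989, -0.1621, 0.1603]
tool_rot: [[0.718, 0.0, 0.697], [-0.696, -0.009, 0.718], [0.006, -1.0, -0.006]]
force: [-0.1, 0.2, 0.2]
opening: 0.0857
```

{"api": "play_rows", "payload": {
  "steps": "0 0 0 -1; 0 0 0 -1; 0 0 0 -1; 0 0 0 -1; 0 0 0 -1"
}}

```text
time: 20.7
ee_pos: [0.4988, -0.1622, 0.16]
tool_rot: [[0.92, -0.0, 0.393], [-0.393, -0.008, 0.92], [0.003, -1.0, -0.008]]
force: [-0.1, -1.1, 0.9]
opening: 0.0854
```

{"api": "play_rows", "payload": {
  "steps": "0 0 0 -1; 0 0 0 -1; 0 0 0 -1; 0 0 0 -1; 0 0 0 -1"
}}

```text
time: 21.12
ee_pos: [0.4988, -0.1622, 0.1598]
tool_rot: [[0.999, -0.0, 0.036], [-0.036, -0.008, 0.999], [-0.0, -1.0, -0.008]]
force: [-0.7, 0.8, -0.3]
opening: 0.0854
```

{"api": "play_rows", "payload": {
  "steps": "0 0 -0.08 -0.9; 0.01 0 -0.08 -0.5; 0.01 0 -0.03 0; 0 0 0 0"
}}

```text
time: 21.45
ee_pos: [0.5034, -0.2007, 0.1601]
tool_rot: [[0.997, -0.0, -0.071], [0.071, -0.008, 0.997], [-0.001, -1.0, -0.008]]
force: [-0.6, 0.5, -0.5]
opening: 0.0854
```

```bash
python3 - <<'E'
from h import *
np.set_printoptions(precision=4,suppress=True)
o=st();print(np.array(o['tool_rot']))
p,d,ci=cam('wrist','w30.png');C=cloud(ci,d)
m=(C[...,2]>.06)&(np.abs(C[...,0]-.5)<.02)&(C[...,1]<-.17)&(C[...,1]>-.23)&(C[...,2]<.11)
Q=C[m]; print(m.sum(),Q.min(0),Q.max(0)); T=Q[Q[:,2]>.0985]; print('top',len(T),T.mean(0),T.min(0),T.max(0))
print(ci['eye'])
E
```

```text
t 21.45 tcp [ 0.5034 -0.2007  0.1601] F [-0.6  0.5 -0.5] open 0.0854
[[ 0.9975 -0.0004 -0.0707]
 [ 0.0707 -0.0082  0.9975]
 [-0.0009 -1.     -0.0081]]
273 [ 0.4982 -0.2058  0.06  ] [ 0.5098 -0.1954  0.1024]
top 138 [ 0.5039 -0.2004  0.1006] [ 0.4984 -0.2058  0.0986] [ 0.5098 -0.1954  0.1024]
[ 0.426  -0.2047  0.3402]
```

View pics/w30.png

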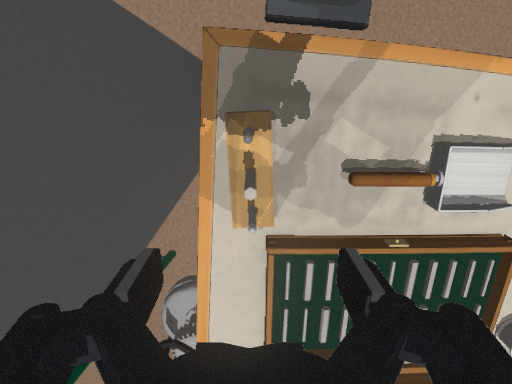

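{"api": "play_rows", "payload": {
  "steps": "0 0.06 0 0; 0 0.1 0 0; 0 0.1 0 0; 0 0.1 0 0; 0 0.06 0 0"
}}

```text
time: 21.92
ee_pos: [0.5048, -0.1986, 0.0761]
tool_rot: [[0.998, 0.005, -0.065], [0.065, -0.01, 0.998], [0.005, -1.0, -0.011]]
force: [-0.3, -0.0, 0.0]
opening: 0.0858
```

{"api": "play_rows", "payload": {
  "steps": "0 0 0 0; 0 0.03 0 0; 0 0 0 0"
}}

```text
time: 22.17
ee_pos: [0.5038, -0.1964, 0.0678]
tool_rot: [[0.998, 0.002, -0.063], [0.063, -0.008, 0.998], [0.001, -1.0, -0.008]]
force: [-0.2, -0.0, -0.8]
opening: 0.0851
```

{"api": "play_rows", "payload": {
  "steps": "0 0.06 -0.02 0; 0 0.06 0 0; 0 0.05 0 0; 0 0.03 0 0; 0 0 0 0"
}}

```text
time: 22.58
ee_pos: [0.5052, -0.2013, 0.0258]
tool_rot: [[0.998, 0.005, -0.062], [0.062, -0.01, 0.998], [0.004, -1.0, -0.01]]
force: [0.0, 0.9, 0.2]
opening: 0.0851
```

```bash
python3 - <<'E'
from h import *
np.set_printoptions(precision=4,suppress=True)
o=st();print(np.array(o['tool_rot']))
p,d,ci=cam('wrist','w31.png')
E
```

```text
t 22.58 tcp [ 0.5052 -0.2013  0.0258] F [0.  0.9 0.2] open 0.0851
[[ 0.9981  0.0047 -0.0621]
 [ 0.0622 -0.0096  0.998 ]
 [ 0.0041 -0.9999 -0.0099]]
```

View pics/w31.png

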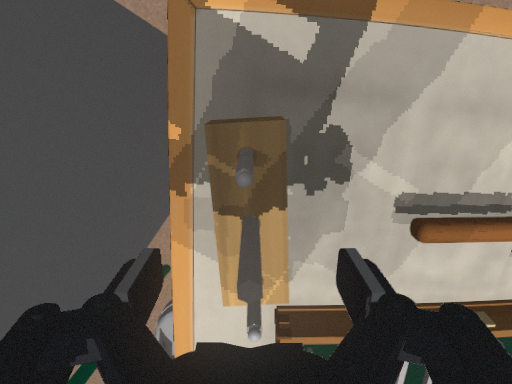

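{"api": "play_rows", "payload": {
  "steps": "0 0 0 0; 0 0 0 0; 0 0 0 0; 0 0 0 0; 0 0 0 0",
  "fingers": 0,
  "grip_force": 60
}}

```text
time: 23.05
ee_pos: [0.5061, -0.2017, 0.0276]
tool_rot: [[0.998, 0.007, -0.062], [0.062, -0.011, 0.998], [0.006, -1.0, -0.011]]
force: [-0.1, 0.8, -1.2]
opening: 0.0254
```

{"api": "play_rows", "payload": {
  "steps": "0 0 0 0; 0 0 0 0; 0 0 0 0; 0 0 0 0"
}}

```text
time: 23.38
ee_pos: [0.5062, -0.2015, 0.028]
tool_rot: [[0.998, 0.007, -0.062], [0.062, -0.011, 0.998], [0.007, -1.0, -0.011]]
force: [0.8, -0.2, -0.9]
opening: 0.0097
```

```bash
python3 - <<'E'
from h import *
np.set_printoptions(precision=4,suppress=True)
o=st();print(np.array(o['tool_rot']))
p,d,ci=cam('wrist','w32.png')
E
```

```text
t 23.38 tcp [ 0.5062 -0.2015  0.028 ] F [ 0.8 -0.2 -0.9] open 0.0097
[[ 0.998   0.0072 -0.0621]
 [ 0.0622 -0.0106  0.998 ]
 [ 0.0066 -0.9999 -0.011 ]]
```

View pics/w32.png

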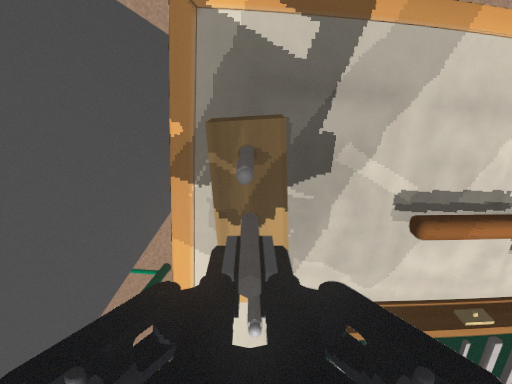

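{"api": "play_rows", "payload": {
  "steps": "0 -0.02 0 0; 0 -0.05 0 0; 0 -0.05 0 0; 0 -0.08 0 0; 0 -0.1 0 0"
}}

```text
time: 23.85
ee_pos: [0.5041, -0.2003, 0.0892]
tool_rot: [[0.998, 0.002, -0.062], [0.062, -0.008, 0.998], [0.002, -1.0, -0.008]]
force: [0.5, 0.2, -0.0]
opening: 0.0095
```

{"api": "play_rows", "payload": {
  "steps": "0 -0.1 0 0; 0 -0.1 0 0; 0 -0.05 0 0; 0 0 0 0; 0 0 0 0"
}}

```text
time: 24.27
ee_pos: [0.5053, -0.2005, 0.1499]
tool_rot: [[0.998, 0.011, -0.062], [0.062, -0.013, 0.998], [0.01, -1.0, -0.013]]
force: [0.1, 1.0, -0.8]
opening: 0.0088
```

```bash
python3 - <<'E'
from h import *
np.set_printoptions(precision=4,suppress=True)
o=st();print(np.array(o['tool_rot']))
p,d,ci=cam('wrist','w33.png')
p,d,ci=cam('scene','c33.png')
p,d,ci=cam('side');cv2.imwrite('pics/s33.png',cv2.resize(p[100:280,150:400,::-1],None,fx=3,fy=3))
E
```

```text
t 24.27 tcp [ 0.5053 -0.2005  0.1499] F [ 0.1  1.  -0.8] open 0.0088
[[ 0.998   0.0108 -0.062 ]
 [ 0.0621 -0.0127  0.998 ]
 [ 0.0099 -0.9999 -0.0133]]
```

View pics/w33.png

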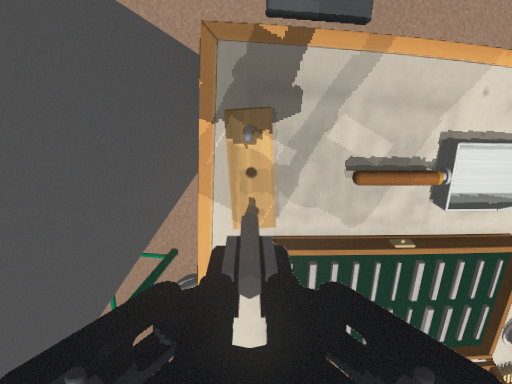

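View pics/s33.png

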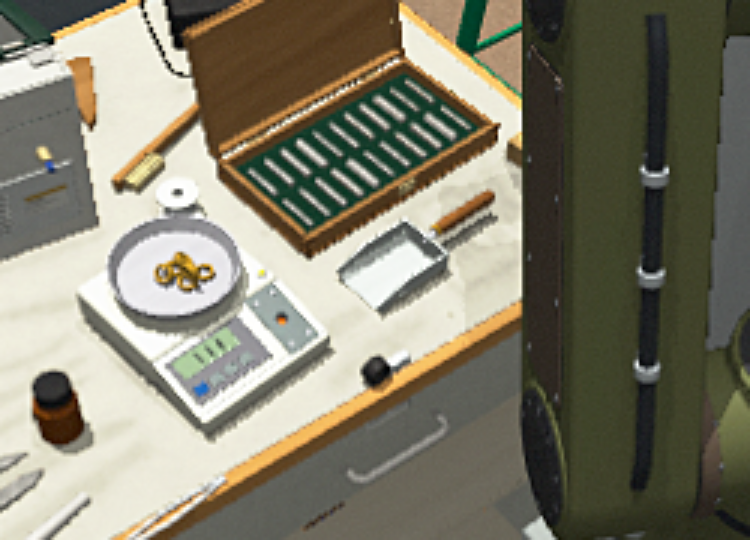

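```bash
python3 - <<'E'
from h import *
np.set_printoptions(precision=4,suppress=True)
N=[]
for n in ['side','scene']:
    p,d,ci=cam(n);C=cloud(ci,d)
    for a in bot.landmark_of('bore_mouth',n)[:1]:
        u,v=[int(round(t)) for t in a['pixel']]; print(n,a['score'],a['pixel'])
    m=np.zeros(d.shape,bool); m[v-14:v+15,u-14:u+15]=1
    Q=C[m&(d>0)]
    for it in range(4):
        A=np.c_[Q[:,:2],np.ones(len(Q))];x=np.linalg.lstsq(A,Q[:,2],rcond=None)[0];r=Q[:,2]-A@x;Q=Q[np.abs(r)<max(.0015,1.5*r.std())]
    nn=np.array([-x[0],-x[1],1]);nn/=np.linalg.norm(nn)
    print('normal',nn,'tilt',np.degrees(np.arccos(nn[2])),'yaw of -n',np.degrees(np.arctan2(-nn[1],-nn[0])),len(Q))
    rr=np.array(ci['rotation'])@ray(ci,a['pixel']);e=np.array(ci['eye'])
    t=(x[2]+x[0]*e[0]+x[1]*e[1]-e[2])/(rr[2]-x[0]*rr[0]-x[1]*rr[1]);print('bore',e+rr*t)
    cv2.imwrite('pics/bore_%s.png'%n,cv2.resize(p[v-25:v+25,u-30:u+30,::-1],None,fx=10,fy=10,interpolation=cv2.INTER_CUBIC)); print('crop origin',u-30,v-25)
    m=(C[...,2]>.0805)&(C[...,2]<.088)&(np.hypot(C[...,0]-.582,C[...,1]-.288)<.09)&(np.hypot(C[...,0]-.582,C[...,1]-.288)>.055)
    Q=C[m];A=np.c_[2*Q[:,:2],np.ones(len(Q))];x=np.linalg.lstsq(A,(Q[:,:2]**2).sum(1),rcond=None)[0];print('rim',len(Q),x[:2],np.sqrt(x[2]+x[:2]@x[:2]))
E
```

```text
side 0.62 [245.4, 205.4]
normal [-0.1508 -0.4519  0.8792] tilt 28.45216363114504 yaw of -n 71.54850439068979 477
bore [0.4897 0.2057 0.0272]
crop origin 215 180
rim 91 [0.5837 0.2873] 0.07155675207099522
scene 0.7 [236.0, 184.7]
normal [-0.2507 -0.0568  0.9664] tilt 14.89745144050481 yaw of -n 12.761112280656468 511
bore [0.4849 0.2125 0.0406]
crop origin 206 160
rim 146 [0.5858 0.2813] 0.07167535356035958
```

View pics/bore_side.png

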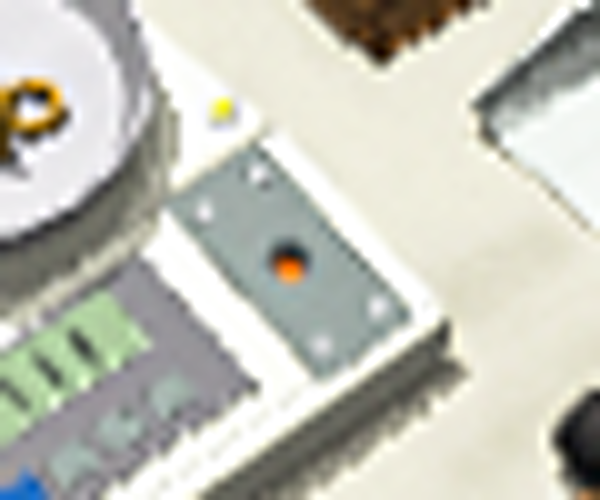

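View pics/bore_scene.png

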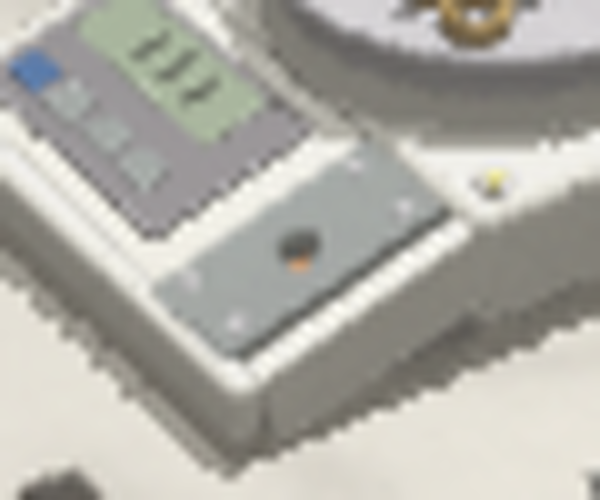

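```bash
cat > tri.py <<'E'
from h import *
def tri(obs):
    A=np.zeros((3,3));b=np.zeros(3)
    for ci,px in obs:
        r=np.array(ci['rotation'])@ray(ci,px);r/=np.linalg.norm(r);P=np.eye(3)-np.outer(r,r);A+=P;b+=P@np.array(ci['eye'])
    x=np.linalg.solve(A,b);return x
E
python3 - <<'E'
from tri import *
np.set_printoptions(precision=4,suppress=True)
s=bot.camera_info('side');c=bot.camera_info('scene')
x=tri([(s,(243.55,205.55)),(c,(235.45,184.15))]);print('bore',x,proj(s,x),proj(c,x))
# plate screws / corners
f=lambda o,x,y:(o[0]+(x+.5)/10-.5,o[1]+(y+.5)/10-.5)
S=lambda x,y:f((215,180),x,y); C=lambda x,y:f((206,160),x,y)
for nm,a,b in [('plate far-right',(262,140),(452,212)),('plate far-left',(165,205),(365,140)),('plate near-right',(412,310),(238,357)),('plate near-left',(318,380),(150,290))]:
    print(nm,tri([(s,S(*a)),(c,C(*b))]))
E
```

```text
bore [0.4846 0.2163 0.0395] [[243.445  205.3867]] [[235.2994 184.3044]]
plate far-right [0.5254 0.1989 0.0491]
plate far-left [0.5194 0.2405 0.0503]
plate near-right [0.4521 0.1916 0.0282]
plate near-left [0.4451 0.2324 0.0277]
```

{"api": "play_rows", "payload": {
  "steps": "0 0 0.08 -0.6; 0 0 0.14 0; 0 0 0.15 0; 0 0 0.15 0; 0 0 0.15 0"
}}

```text
time: 25.03
ee_pos: [0.4905, -0.067, 0.1443]
tool_rot: [[0.995, 0.005, -0.099], [0.099, -0.011, 0.995], [0.004, -1.0, -0.012]]
force: [0.8, 0.7, -1.1]
opening: 0.0098
```

{"api": "play_rows", "payload": {
  "steps": "0 0 0.15 0; 0 0 0.15 0; 0 0 0.15 0; 0 0 0.15 0; 0 0 0.15 0"
}}

```text
time: 25.45
ee_pos: [0.4731, 0.0892, 0.1409]
tool_rot: [[0.995, 0.003, -0.098], [0.098, -0.011, 0.995], [0.001, -1.0, -0.011]]
force: [0.2, 0.1, 0.1]
opening: 0.0097
```

{"api": "play_rows", "payload": {
  "steps": "0.03 0 0.15 0; 0.03 0.03 0.15 0; 0.03 0.04 0.14 0; 0.02 0.03 0.1 0; 0 0 0 0"
}}

```text
time: 25.87
ee_pos: [0.4826, 0.2088, 0.1177]
tool_rot: [[0.995, 0.002, -0.102], [0.102, -0.011, 0.995], [0.001, -1.0, -0.011]]
force: [-0.1, -0.0, -1.6]
opening: 0.0094
```

```bash
python3 - <<'E'
from h import *
np.set_printoptions(precision=4,suppress=True)
o=st();print(np.array(o['tool_rot']),o['joint_velocities'])
p,d,ci=cam('wrist','w34.png')
p,d,ci=cam('side');cv2.imwrite('pics/s34.png',cv2.resize(p[130:280,150:350,::-1],None,fx=4,fy=4))
E
```

```text
t 25.87 tcp [0.4826 0.2088 0.1177] F [-0.1 -0.  -1.6] open 0.0094
[[ 0.9948  0.0018 -0.1016]
 [ 0.1016 -0.011   0.9948]
 [ 0.0007 -0.9999 -0.0111]] [-0.4397 -0.4926  0.7527 -0.5655  0.3818 -1.4788]
```

View pics/w34.png

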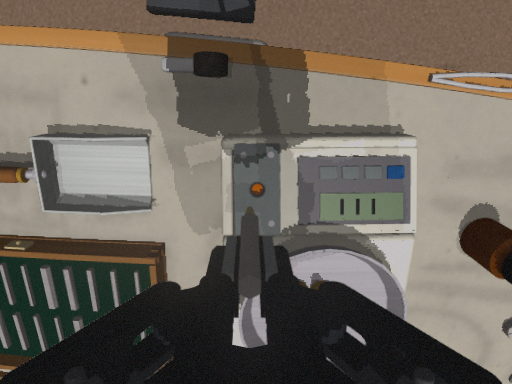

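View pics/s34.png

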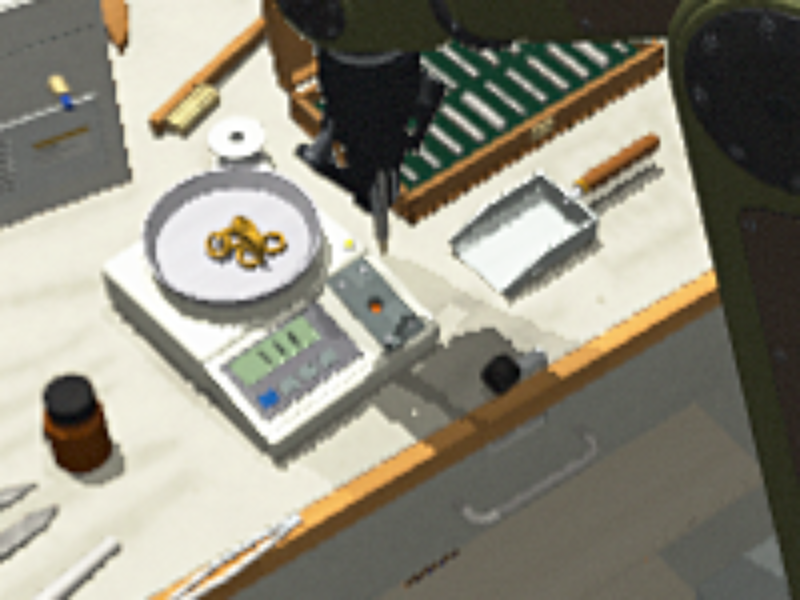

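```bash
cat > nose.py <<'E'
import sys
from h import *
np.set_printoptions(precision=4,suppress=True)
o=st();R=np.array(o['tool_rot']);T=np.array(o['ee_pos'])
print('tooly',R[:,1])
p,d,ci=cam('wrist');C=cloud(ci,d)
# nose predicted: TCP+.018*y
N=T+.018*R[:,1];print('nose pred',N,proj(ci,N))
B=np.array([.4846,.2163,.0415]);print('bore pred px',proj(ci,B))
cv2.imwrite('pics/%s.png'%sys.argv[1],cv2.resize(p[150:250,200:310,::-1],None,fx=6,fy=6,interpolation=cv2.INTER_CUBIC))
for r in range(196,236,3): print(r,[(c,C[r,c].round(4).tolist()) for c in (246,250,254)])
E
python3 nose.py n35
```

```text
t 25.97 tcp [0.4828 0.2063 0.1185] F [ 0.9 -0.6 -0.3] open 0.0096
tooly [ 0.0022 -0.0114 -0.9999]
nose pred [0.4829 0.2061 0.1005] [[249.4255 210.9313]]
bore pred px [[261.4539 189.3698]]
196 [(246, [0.4911, 0.2033, 0.0447]), (250, [0.4907, 0.2068, 0.0448]), (254, [0.4902, 0.2103, 0.0451])]
199 [(246, [0.4932, 0.2035, 0.0465]), (250, [0.4932, 0.2071, 0.0456]), (254, [0.4929, 0.2106, 0.0453])]
202 [(246, [0.4959, 0.2038, 0.0468]), (250, [0.4955, 0.2073, 0.0468]), (254, [0.4955, 0.2108, 0.0458])]
205 [(246, [0.4985, 0.2041, 0.0473]), (250, [0.4984, 0.2076, 0.0467]), (254, [0.4976, 0.211, 0.0477])]
208 [(246, [0.5015, 0.2044, 0.0469]), (250, [0.4778, 0.2061, 0.108]), (254, [0.5002, 0.2113, 0.0484])]
211 [(246, [0.479, 0.2036, 0.1112]), (250, [0.4769, 0.2061, 0.1158]), (254, [0.5026, 0.2116, 0.0494])]
214 [(246, [0.4765, 0.2036, 0.1225]), (250, [0.4748, 0.206, 0.1261]), (254, [0.4779, 0.2088, 0.1178])]
217 [(246, [0.4762, 0.2037, 0.1281]), (250, [0.4752, 0.206, 0.1298]), (254, [0.4765, 0.2086, 0.126])]
220 [(246, [0.4767, 0.2038, 0.1315]), (250, [0.4755, 0.2061, 0.1336]), (254, [0.476, 0.2085, 0.1318])]
223 [(246, [0.4762, 0.2039, 0.137]), (250, [0.4753, 0.2061, 0.1385]), (254, [0.476, 0.2085, 0.1362])]
226 [(246, [0.4761, 0.204, 0.1412]), (250, [0.4749, 0.2061, 0.1434]), (254, [0.4764, 0.2085, 0.1395])]
229 [(246, [0.4764, 0.2041, 0.1447]), (250, [0.4749, 0.2062, 0.1473]), (254, [0.4761, 0.2085, 0.1442])]
232 [(246, [0.4764, 0.2042, 0.1485]), (250, [0.4752, 0.2062, 0.1505]), (254, [0.476, 0.2085, 0.1484])]
235 [(246, [0.4765, 0.2043, 0.1518]), (250, [0.4753, 0.2063, 0.1539]), (254, [0.4757, 0.2084, 0.1527])]
```

View pics/n35.png

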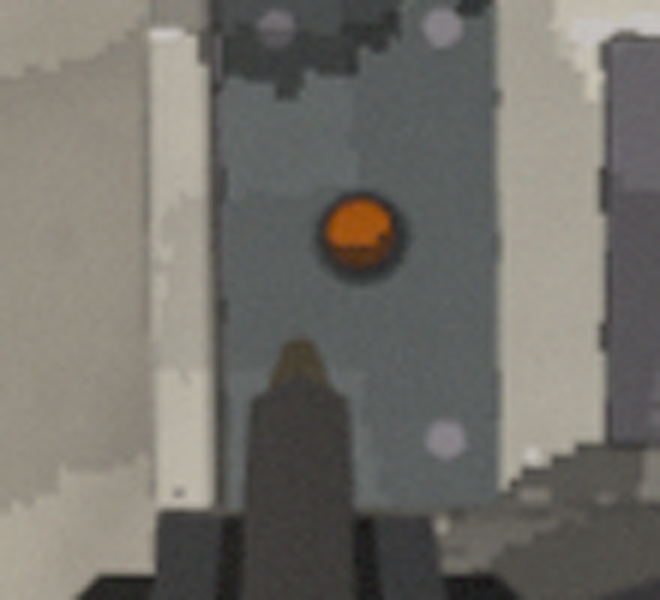

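{"api": "play_rows", "payload": {
  "steps": "0.02 0.05 0.04 0; 0 0.06 0 0; 0 0.06 0 0; 0 0.03 0 0; 0 0 0 0",
  "grip_force": 30
}}

```text
time: 26.43
ee_pos: [0.4882, 0.2091, 0.0796]
tool_rot: [[0.996, 0.006, -0.094], [0.094, -0.011, 0.996], [0.005, -1.0, -0.011]]
force: [0.2, 0.1, -0.5]
opening: 0.0095
```

{"api": "play_rows", "payload": {
  "steps": "0 0 0 0"
}}

```text
time: 26.52
ee_pos: [0.4884, 0.2084, 0.08]
tool_rot: [[0.996, 0.006, -0.093], [0.093, -0.011, 0.996], [0.005, -1.0, -0.011]]
force: [0.9, -0.7, -0.1]
opening: 0.0096
```

```bash
python3 nose.py n36
```

```text
t 26.52 tcp [0.4884 0.2084 0.08  ] F [ 0.9 -0.7 -0.1] open 0.0096
tooly [ 0.0063 -0.0107 -0.9999]
nose pred [0.4885 0.2082 0.062 ] [[249.3878 210.9666]]
bore pred px [[260.858  197.1149]]
196 [(246, [0.4845, 0.205, 0.0424]), (250, [0.4843, 0.208, 0.042]), (254, [0.4867, 0.2113, 0.0343])]
199 [(246, [0.4863, 0.2052, 0.0441]), (250, [0.4865, 0.2082, 0.0425]), (254, [0.489, 0.2115, 0.0346])]
202 [(246, [0.4886, 0.2054, 0.0442]), (250, [0.4885, 0.2084, 0.0437]), (254, [0.4933, 0.212, 0.0297])]
205 [(246, [0.4909, 0.2056, 0.0446]), (250, [0.4901, 0.2086, 0.046]), (254, [0.4902, 0.2116, 0.0448])]
208 [(246, [0.4928, 0.2058, 0.0458]), (250, [0.4836, 0.2082, 0.069]), (254, [0.4925, 0.2119, 0.0451])]
211 [(246, [0.4846, 0.2057, 0.0724]), (250, [0.4825, 0.2082, 0.0771]), (254, [0.4944, 0.212, 0.0465])]
214 [(246, [0.4817, 0.2057, 0.0846]), (250, [0.4807, 0.2081, 0.0866]), (254, [0.4834, 0.2109, 0.0794])]
217 [(246, [0.4818, 0.2058, 0.0892]), (250, [0.4809, 0.2082, 0.0908]), (254, [0.4819, 0.2107, 0.0879])]
220 [(246, [0.4819, 0.2059, 0.0935]), (250, [0.4807, 0.2082, 0.0957]), (254, [0.4818, 0.2107, 0.0925])]
223 [(246, [0.482, 0.206, 0.0975]), (250, [0.4807, 0.2082, 0.1]), (254, [0.482, 0.2107, 0.0967])]
226 [(246, [0.4822, 0.2061, 0.1014]), (250, [0.4803, 0.2082, 0.105]), (254, [0.4819, 0.2106, 0.1009])]
229 [(246, [0.482, 0.2062, 0.1057]), (250, [0.4803, 0.2083, 0.1089]), (254, [0.4814, 0.2106, 0.106])]
232 [(246, [0.4824, 0.2063, 0.1086]), (250, [0.4805, 0.2083, 0.1122]), (254, [0.4815, 0.2106, 0.1096])]
235 [(246, [0.4815, 0.2063, 0.1141]), (250, [0.4804, 0.2084, 0.116]), (254, [0.4815, 0.2106, 0.1132])]
```

View pics/n36.png

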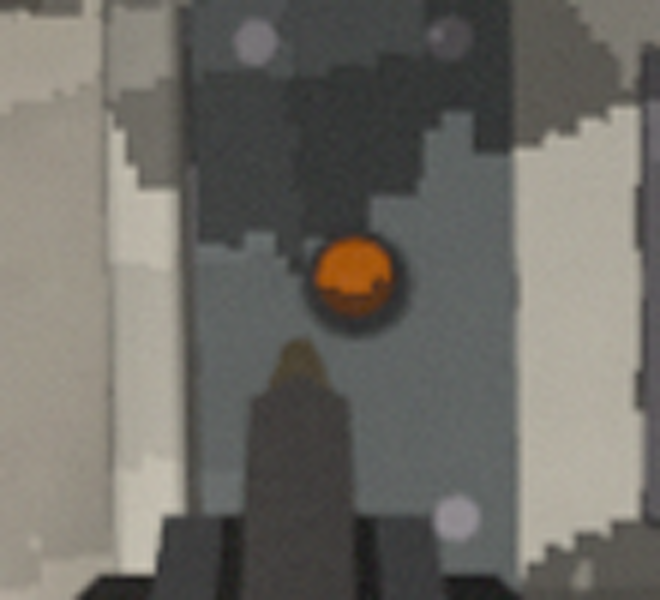

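{"api": "play_rows", "payload": {
  "steps": "0 0.02 0.035 0; 0 0.02 0 0; 0 0 0 0"
}}

```text
time: 26.82
ee_pos: [0.4887, 0.2157, 0.0731]
tool_rot: [[0.996, 0.009, -0.092], [0.092, -0.01, 0.996], [0.008, -1.0, -0.01]]
force: [0.5, 0.2, -1.2]
opening: 0.0095
```

{"api": "play_rows", "payload": {
  "steps": "-0.004 0.02 0 0; 0 0.01 0 0; 0 0 0 0"
}}

```text
time: 27.07
ee_pos: [0.4879, 0.2159, 0.0668]
tool_rot: [[0.996, 0.01, -0.092], [0.092, -0.009, 0.996], [0.009, -1.0, -0.01]]
force: [-0.7, 1.0, 0.7]
opening: 0.0097
```

```bash
python3 nose.py n37
```

```text
t 27.07 tcp [0.4879 0.2159 0.0668] F [-0.7  1.   0.7] open 0.0097
tooly [ 0.0095 -0.0095 -0.9999]
nose pred [0.4881 0.2158 0.0488] [[249.4151 210.9543]]
bore pred px [[250.696  202.7563]]
196 [(246, [0.4826, 0.2126, 0.0334]), (250, [0.4823, 0.2155, 0.0336]), (254, [0.4864, 0.2189, 0.0208])]
199 [(246, [0.4848, 0.2128, 0.0339]), (250, [0.4841, 0.2157, 0.035]), (254, [0.484, 0.2186, 0.0347])]
202 [(246, [0.487, 0.213, 0.0344]), (250, [0.487, 0.216, 0.0336]), (254, [0.4863, 0.2189, 0.0346])]
205 [(246, [0.4886, 0.2132, 0.0362]), (250, [0.489, 0.2162, 0.0345]), (254, [0.4888, 0.2191, 0.0343])]
208 [(246, [0.4963, 0.2136, 0.0226]), (250, [0.4826, 0.2157, 0.0569]), (254, [0.4921, 0.2194, 0.0319])]
211 [(246, [0.484, 0.2133, 0.0595]), (250, [0.4823, 0.2158, 0.0631]), (254, [0.4892, 0.2191, 0.0453])]
214 [(246, [0.4814, 0.2133, 0.0709]), (250, [0.4796, 0.2156, 0.0748]), (254, [0.4827, 0.2184, 0.0666])]
217 [(246, [0.4813, 0.2134, 0.0759]), (250, [0.4796, 0.2157, 0.0792]), (254, [0.4811, 0.2182, 0.0752])]
220 [(246, [0.4812, 0.2134, 0.0807]), (250, [0.4797, 0.2157, 0.0835]), (254, [0.4812, 0.2182, 0.0795])]
223 [(246, [0.4808, 0.2135, 0.0857]), (250, [0.4801, 0.2158, 0.0868]), (254, [0.4809, 0.2181, 0.0845])]
226 [(246, [0.4819, 0.2137, 0.0873]), (250, [0.4803, 0.2158, 0.0904]), (254, [0.4813, 0.2182, 0.0878])]
229 [(246, [0.481, 0.2137, 0.0934]), (250, [0.48, 0.2158, 0.0949]), (254, [0.4811, 0.2181, 0.0923])]
232 [(246, [0.4812, 0.2138, 0.0966]), (250, [0.4798, 0.2158, 0.0991]), (254, [0.4812, 0.2181, 0.0958])]
235 [(246, [0.4816, 0.2139, 0.0994]), (250, [0.4799, 0.2159, 0.1025]), (254, [0.481, 0.2181, 0.0998])]
```

View pics/n37.png

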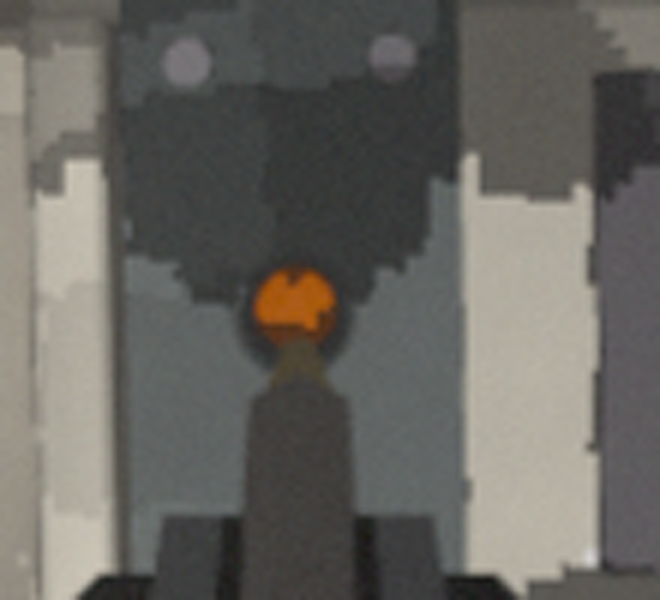

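```bash
python3 - <<'E'
from h import *
np.set_printoptions(precision=4,suppress=True)
ci=bot.camera_info('wrist'); 
c,s=np.cos(np.radians(6)),np.sin(np.radians(6)); a=np.radians(16)
n=np.array([-np.sin(a)*c,-np.sin(a)*s,np.cos(a)]); xp=np.array([np.cos(a)*c,np.cos(a)*s,np.sin(a)]); yp=np.cross(n,xp)
th=np.linspace(0,2*np.pi,73)
def crop(q): return (q-[200,150]+.5)*6-.5
for B in ([.4846,.2152,.0424],[.4838,.2152,.0424],[.483,.2152,.042],[.4846,.2152,.041]):
    B=np.array(B)
    m=crop(proj(ci,B+6.5e-3*(np.cos(th)[:,None]*xp+np.sin(th)[:,None]*yp)))
    k=crop(proj(ci,B-.009*n+5.2e-3*(np.cos(th)[:,None]*xp+np.sin(th)[:,None]*yp)))
    print(B,'mouth x',m[:,0].min(),m[:,0].max(),'y',m[:,1].min(),m[:,1].max(),'key x',k[:,0].min(),k[:,0].max(),'y',k[:,1].min(),k[:,1].max())
E
```

```text
[0.4846 0.2152 0.0424] mouth x 242.82291511442054 352.2803308660368 y 265.9711432871141 375.16717631951303 key x 256.52088123360994 340.61170596114493 y 273.0480476809053 356.9502391515789
[0.4838 0.2152 0.0424] mouth x 243.3795660769543 352.96617782859414 y 259.6032154124133 368.9465017743539 key x 257.0710070807975 341.25702983909605 y 266.94309789253026 350.9536234025261
[0.483  0.2152 0.042 ] mouth x 244.06837274666157 353.592875226847 y 252.16060065877144 361.4633106387981 key x 257.72510034892883 341.865173818216 y 259.79426214707973 343.77447231760044
[0.4846 0.2152 0.041 ] mouth x 243.28418816776883 352.0778188915813 y 262.20877231809453 370.75471819637687 key x 256.8842665413248 340.48517395226565 y 269.39400568818735 352.8161110239396
```

{"api": "play_rows", "payload": {
  "steps": "-0.003 0.015 -0.003 0; 0 0.015 0 0; 0 0.01 0 0; 0 0 0 0",
  "grip_force": 30
}}

```text
time: 27.45
ee_pos: [0.4874, 0.2151, 0.0582]
tool_rot: [[0.996, 0.01, -0.092], [0.092, -0.009, 0.996], [0.009, -1.0, -0.01]]
force: [0.5, -0.4, -0.4]
opening: 0.0095
```

```bash
python3 nose.py n38 | head -5
```

```text
t 27.45 tcp [0.4874 0.2151 0.0582] F [ 0.5 -0.4 -0.4] open 0.0095
tooly [ 0.0097 -0.0094 -0.9999]
nose pred [0.4876 0.2149 0.0402] [[249.4035 210.9503]]
bore pred px [[251.8234 207.8172]]
196 [(246, [0.4765, 0.2115, 0.0412]), (250, [0.4764, 0.2143, 0.0407]), (254, [0.4764, 0.217, 0.04])]
```

View pics/n38.png

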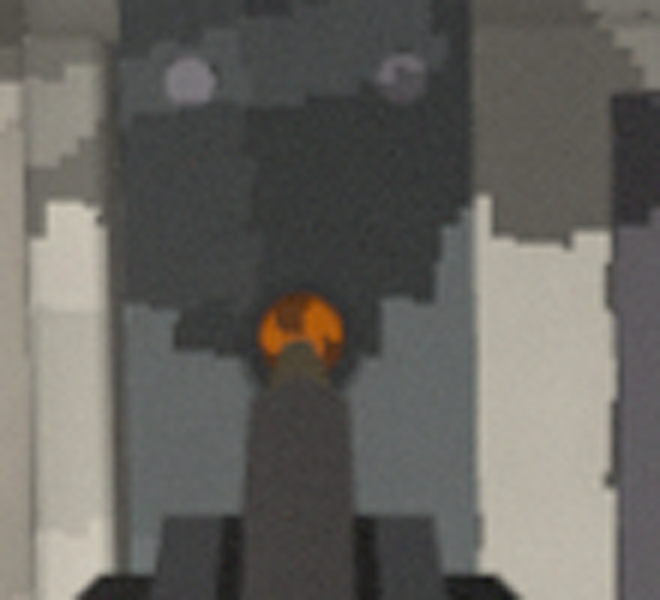

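{"api": "play_rows", "payload": {
  "steps": "0 0.015 0 0; 0 0.01 0 0; 0 0 0 0"
}}

```text
time: 27.75
ee_pos: [0.4877, 0.2151, 0.053]
tool_rot: [[0.996, 0.01, -0.092], [0.092, -0.009, 0.996], [0.009, -1.0, -0.01]]
force: [0.2, -0.1, -0.0]
opening: 0.0093
```

```bash
python3 nose.py n39 | head -5
```

```text
t 27.75 tcp [0.4877 0.2151 0.053 ] F [ 0.2 -0.1 -0. ] open 0.0093
tooly [ 0.0102 -0.0093 -0.9999]
nose pred [0.4879 0.2149 0.035 ] [[249.4483 210.9436]]
bore pred px [[251.8399 210.255 ]]
196 [(246, [0.4751, 0.2115, 0.0408]), (250, [0.4752, 0.2142, 0.0398]), (254, [0.4751, 0.2168, 0.0393])]
```

View pics/n39.png

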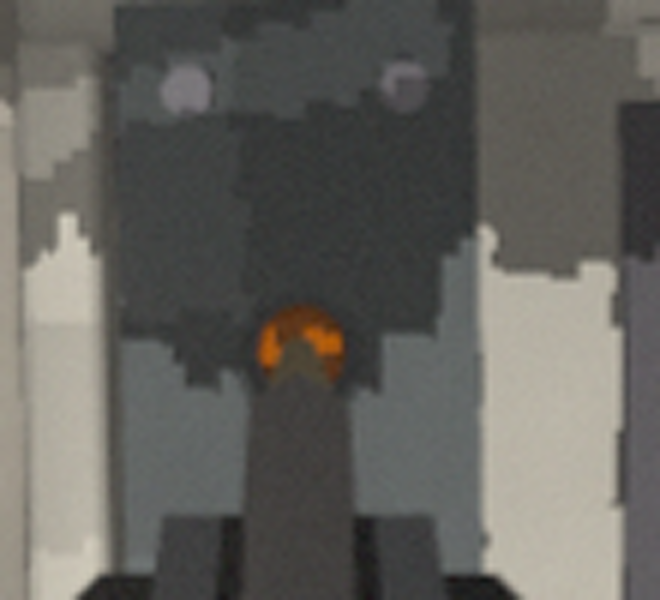

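{"api": "play_rows", "payload": {
  "steps": "0 0.012 0 0; 0 0.01 0 0; 0 0 0 0"
}}

```text
time: 28.05
ee_pos: [0.4883, 0.2152, 0.049]
tool_rot: [[0.996, 0.012, -0.092], [0.092, -0.009, 0.996], [0.011, -1.0, -0.01]]
force: [-1.0, -0.8, 2.5]
opening: 0.0094
```

{"api": "play_rows", "payload": {
  "steps": "0 0.012 0 0; 0 0.01 0 0; 0 0 0 0"
}}

```text
time: 28.3
ee_pos: [0.4888, 0.2155, 0.0467]
tool_rot: [[0.996, 0.013, -0.092], [0.092, -0.008, 0.996], [0.012, -1.0, -0.009]]
force: [-5.8, -1.8, 4.8]
opening: 0.0096
```

```bash
python3 nose.py n40 | head -5
```

```text
t 28.3 tcp [0.4888 0.2155 0.0467] F [-5.8 -1.8  4.8] open 0.0096
tooly [ 0.0131 -0.0082 -0.9999]
nose pred [0.4891 0.2153 0.0287] [[249.4342 210.9371]]
bore pred px [[251.3571 212.1379]]
196 [(246, [0.4743, 0.2119, 0.0401]), (250, [0.4741, 0.2144, 0.0402]), (254, [0.4738, 0.217, 0.0402])]
```

View pics/n40.png

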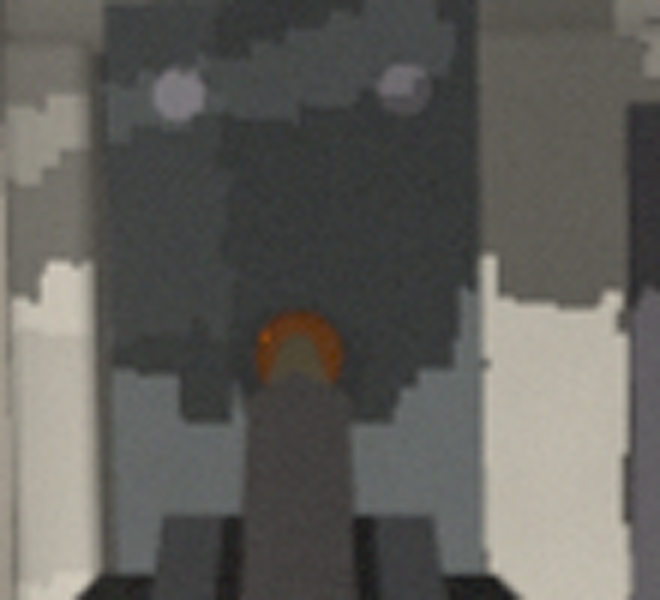

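{"api": "play_rows", "payload": {
  "steps": "-0.005 0.005 0 0; 0 0 0 0"
}}

```text
time: 28.52
ee_pos: [0.4884, 0.2154, 0.0471]
tool_rot: [[0.996, 0.015, -0.092], [0.092, -0.008, 0.996], [0.014, -1.0, -0.009]]
force: [-2.0, -1.3, 2.5]
opening: 0.0094
```

{"api": "play_rows", "payload": {
  "steps": "-0.003 0.012 0 0; 0 0.008 0 0; 0 0.004 0 0"
}}

```text
time: 28.77
ee_pos: [0.489, 0.2156, 0.0463]
tool_rot: [[0.996, 0.018, -0.093], [0.093, -0.007, 0.996], [0.018, -1.0, -0.009]]
force: [-8.7, -3.6, 13.4]
opening: 0.0092
```

```bash
python3 - <<'E'
from h import *
F=[];Z=[]
for i in range(8):
    cam('wrist');o=bot.get_obs();F.append(o['force']);Z.append(o['ee_pos'])
print(np.mean(F,0),np.std(F,0),np.mean(Z,0),np.std(Z,0),o['time'])
E
```

```text
[-8.58059971 -3.08277516 18.37959029] [0.29375169 0.44643427 0.47101815] [0.48900265 0.21555831 0.04631536] [1.61531817e-05 1.07277012e-05 1.39882701e-05] 29.1667
```

```bash
python3 - <<'E'
from h import *
np.set_printoptions(precision=4,suppress=True)
p,d,ci=cam('side');cv2.imwrite('pics/s41.png',cv2.resize(p[130:280,150:350,::-1],None,fx=4,fy=4))
p,d,ci=cam('scene');cv2.imwrite('pics/c41.png',cv2.resize(p[100:290,180:400,::-1],None,fx=3,fy=3))
p,d,ci=cam('wrist','w41.png')
o=st();print(o['force'],o['joint_velocities'])
E
```

```text
t 29.32 tcp [0.489  0.2156 0.0463] F [-9.3 -3.4 18.8] open 0.0098
[-9.2633 -3.3885 18.7627] [-0.0486  0.0858 -0.02   -0.0215  0.019   0.1266]
```

View pics/s41.png

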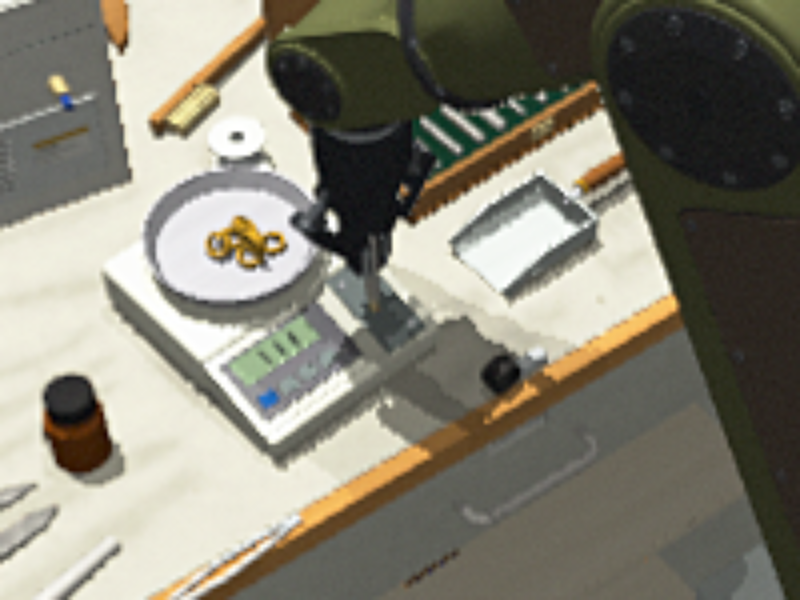

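View pics/c41.png

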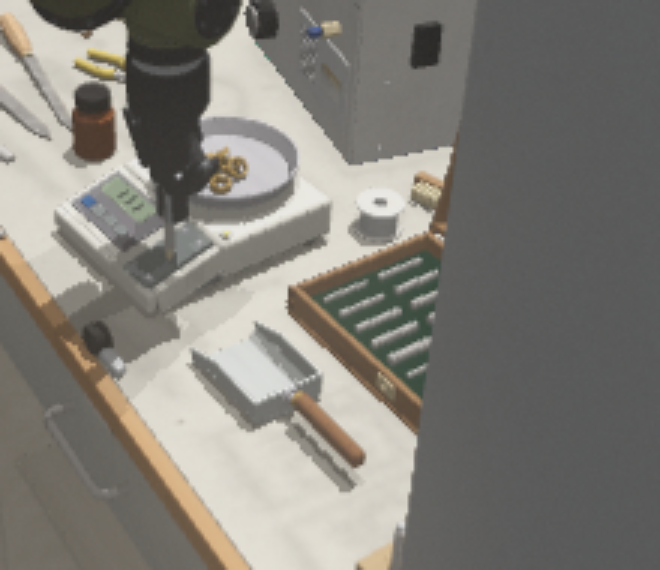

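View pics/w41.png

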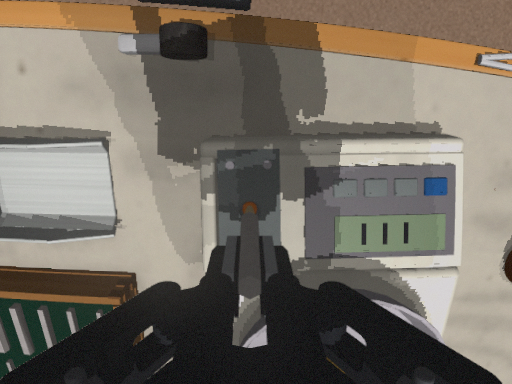

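```bash
python3 - <<'E'
from h import *
print(bot.job_done()); o=st()
E
```

```text
the job is handed in; nothing more can be done
None
the job is handed in; nothing more can be done
```

I handed the job in at 29.3 s with the pin vice in the gripper, holding the orange key down. The interface gives no verdict, so these results rest on my own checks.

**What I did**
- I lifted the scoop by its handle and let it pivot mouth-down in a loosened grip over the dish. The blanks slid out.
- I laid the scoop back down flat on the counter, well clear of the scale.
- I drew the pin vice out of the block, put its nose in the guard hole and pressed.

**Last checks**
- **Blanks:** they lie in one pile near the middle of the dish. The scoop is empty and I saw none anywhere else. I did not count all six one by one in the pile.
- **Key:** the tool met the spring at about the expected height, then hit a hard stop after about 5 mm of travel. I could not read the key itself. The force held steady for about half a second, with 18 N upward and about 9 N sideways. The sideways force probably means the pin is leaning on the upper edge of the hole.
- **Dish:** by my geometry the gripper sits above the rim and clear of it. I had no contact reading to confirm this.
- **Other things:** the jar and loupe look unmoved in the pictures, and the punches were still in place when I lifted the pin vice out.

**What disagreed or failed**
- The fingertips are really about 44 mm farther back than the reported tool point. My first two closings on the handle missed because of this. The scoop did not move, and I corrected for it from then on.
- The tool tilted by a degree or two during fast moves, with no way to correct it directly.

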